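Put the stopwatch and the marker back in the shadow-foam issue tray

TASK

The practical is over and the issue tray on its sloping stand has two gaps. Put the stopwatch in its own cut-out, face up with its three buttons in their notches, and press it down to the floor of the cut-out, without leaning hard on it; lay the marker pen in its long slot, either way round, and press it in until both spring clips have snapped round it and it lies on the slot's floor. Leave the red rubber bulb beside the tray where it lies.

Things in the scene. Friction and masses are not known exactly. Their poses are not given: they have to be found in the camera images.
- kit_tray: Dark foam tray with green floor, 208 x 264 mm, fixed on a stand. Origin: centre of the foam's top (z = 0). z: normal, tilted 25 degrees from vertical towards the robot; x: up the slope, away from the robot; y: level, left. Cut-outs are 12 mm deep. Fixed in it: yellow screwdriver (x = -70 mm, along y, 9 mm proud) and white block (x = -6, y = -75 mm, 9 mm proud). Parts go in along -z.
- stopwatch: Black stopwatch, disc 68 mm along x, 62 along y, 17 thick, face up (z). Origin on its underside, 2.5 mm off the disc's middle (which is at x = -2.5 mm). Three buttons stick out 5 mm on the +x side: yellow along +x (end at x = 36.5 mm), grey ones 35 degrees to either side. Its sides are fullest 5 to 14 mm above the underside: take it there, across y. About 75 g.
- watch_place (a point): The stopwatch's origin when home, on the floor of its cut-out: tray x = -2, y = 55, z = -12 mm; axes as the tray's, and the stopwatch's axes must agree (buttons up the slope). The cut-out has 1.7 mm to spare all round and no room for fingers: held by its sides the stopwatch can only be started about 4 mm deep. Home, its face stands 5 mm above the foam.
- watch_ribs (a point): Middle of the four springy foam ribs of the stopwatch's cut-out (tray x = -4.5, y = 55, z = -6 mm), where the disc's middle comes. The ribs, two each on its +y and -y sides, stand 1.5 mm into the outline, tops 3 mm below the foam. Let go, the stopwatch stops on them, a little askew; 3 to 18 N on its face with shut fingertips, best on the side that still stands proud, takes it down to the floor.
- marker_pen: Round grey felt marker with dark blue cap, 140 mm long along its y, cap towards -y; 15.6 mm thick at the cap's edge, tapering to 13.7 mm at the far end; 18 g. Lies on the bench. Origin on its underside, 7.8 mm below the axis at the start; it turns with the marker as it rolls, so use marker_middle.
- marker_middle (a point): Point on the marker's axis, half way along; y is the marker's axis. 7.8 mm above the bench at the start.
- marker_place (a point): Marker_middle when home: tray x = 72, y = 0, z = -4.2 mm; axes as the tray's, marker along y, either way round. Slot 18.6 mm wide, 144 long, bare foam round its middle, no finger room inside: held round its middle the marker can only be laid on the clips' lips, its axis 5 to 7 mm above the foam, then let go and pressed. Home, its top stands 3.5 mm above the foam.
- clip_left (a point): Foot of the left C-shaped steel spring clip in the marker's slot, 45 mm to the +y side of marker_place; 12 mm wide along y. Its flared lips reach 4.5 mm above the foam, 20 mm apart at their tops; the throat, 0.7 mm above the foam, is 11 mm wide. The marker snaps through it under about 4 to 16 N, pressed near this clip; the other end may stay up until it is pressed too.
- clip_right (a point): The same for the right clip, 45 mm to the -y side of marker_place.
- pipette_bulb: Red rubber pipette bulb, 47 x 84 x 48 mm, lying on the bench to the right of the tray. Origin under its middle. Not to be disturbed.
Mind the look-alikes: they are no part of the job. What is shaped like the stopwatch but orange or purple is not meant.

How it is judged:
At the end, for the whole second after the job is handed in: Stopwatch face up in its cut-out, buttons in their notches, down within 2.5 mm of the floor, 4 mm sideways, 4 degrees; marker snapped into both clips, its middle within 2.4 mm of home in depth, 4 mm across, 6 mm along, its axis within 3.4 degrees; both let go and at rest (x of stopwatch in the frame of kit_tray between -0.006 and 0.002 m and y of stopwatch in the frame of kit_tray between 0.051 and 0.059 m and z of stopwatch in the frame of kit_tray below -0.0095 m and angle between the z axis of stopwatch and the z axis of kit_tray, either way round below 0.07 rad and x of marker_middle in the frame of kit_tray between 0.068 and 0.076 m and y of marker_middle in the frame of kit_tray between -0.006 and 0.006 m and z of marker_middle in the frame of kit_tray below -0.0018 m and angle between the y axis of marker_pen and the y axis of kit_tray, either way round below 0.06 rad and linear speed of each of stopwatch, marker_pen below 0.02 m/s); the robot touches nothing.
It fails at once if the red rubber bulb is knocked more than 30 mm from where it lay (distance of pipette_bulb from where it was at the start of the episode above 0.03 m).
It fails at once if the stopwatch is crushed against the tray: over 120 N between them in all, of which the ribs' own grip is about 25 N (contact force between stopwatch and kit_tray above 120 N).
It also fails if it takes over 64 s, if anything falls off the work surface, if the arm or the gripper's body presses on something with over 40 N, if the wrist force passes 120 N, or if a joint passes its speed limit or range.

ROBOT

A 7-joint arm with a two-finger parallel gripper is mounted at the origin on a cart in front of the work surface, level with it; the furniture and walls round the work are solid. World frame = base frame: x ahead of the robot, y to its left, z up, the work surface at z = 0. Lengths are in m, angles in rad, forces in N, time in s.
With the tool pointing down it reaches from about 0.425 to 0.8 m from the base axis. Payload 8.3 kg.
Tool frame: the origin (TCP) lies at the very end of the fingers, on their centre line; the grasp point (between the pads) lies 19 mm behind it; z points along the fingers, y is the direction in which the jaws open and shut (so a half turn about z gives the same grasp; the last joint's range is limited). The gripper opens to 85 mm and grips with 20 to 120 N. Pads are 22 mm wide; open, the fingers measure 114 mm over their backs; the gripper's body (76 mm by 85 mm) begins 54 mm behind the grasp point. The pads swing forward as they close: fully open they stand 13 mm farther back than shut.
Start: joints at [-1.18, 0.383, 0.016, 1.37, -0.006, 1.388, -0.046], TCP at [0.274, 0.562, 0.231] pointing down, gripper open.
Joint ranges: [-2.95, 2.95], [-0.25, 2.06], [-1.52, 1.56], [0.18, 2.33], [-1.44, 4.58], [0.02, 2.06], [-3.01, 3.01]. Speed limits (rad/s): [2.39, 2.39, 3.01, 3.01, 3.14, 3.14, 3.14].

INTERFACE

Orientations are given as a unit quaternion [w, x, y, z].
In Python, from rig import ctrl gives the robot as it stands.
- The arm moves only by the tool step_arm, never from a script. Its argument "moves" is a list of rows, each an object with "grip": the closure, from -1 (fully open) to 1 (shut); "translation": the shift along the tool's x, y, z scaled (see below), a list of three; "angular": the turn, a rotation vector about the tool's x, y, z scaled (see below), a list of three. A call has exactly 5 rows; each row is the pose to reach, as a shift and turn from the pose commanded when the call began, along the tool's axes at that moment; what a row does not reach only later rows make up. The controller multiplies each number of a shift by 0.1 m and each number of a turn by pi/2 rad. A row lasts 1/10 s, in which the tool goes at most 50 mm and 8.59 degrees, less where a joint would pass 70% of its speed; a pose out of reach is approached as far as the arm can. A call with a number of a shift or a turn outside -1 to 1 is refused whole. A call with a gripper value outside its range is refused whole. The fingers move at their own pace and stop on an object; "grip_force" is the grip in N (left out, the last holds). Time passes only in rows, so rows that repeat a pose let the fingers close, or fill a call up. It gives the time, the measured TCP pose, the force and the opening at its end, in the units of the state.
- ctrl.sense(): the state, without advancing time (a new reading comes with each control period).
- ctrl.snapshot(name): name is "scene" or "top" or "wrist"; returns a dict with "img" (384x512x3 uint8, blue, green, red), "camera_matrix" (3x3 intrinsics, pixels), "rvec" (rotation vector, rad) and "tvec" (3), from world to camera coordinates, as OpenCV has them. Camera axes: x right, y down, z forward; pixel columns grow to the right and rows downward; lengths in m; the calibration is good to about 2 mm. The wrist camera is an equidistant fisheye: a pixel r from the principal point sees the ray r / f radians off the axis. A picture is of the moment at which its call begins. There is no depth.
- ctrl.sign_off(): hands the job in, once; it reports no verdict.
The state is a dict: "clock": time; "joint_pos": joint angles; "qd": joint speeds; "joint_torque": joint torques, N m; "position": TCP position; "ee_rot": TCP orientation; "ft_force": force on the tool from outside, world axes, zero at the start; "ft_torque": the same for the moment, N m; "grip_width": opening from 0.0 (shut) to 1.0 (fully open).
Only numpy, scipy, OpenCV 4.12 (cv2) and the standard library are available. Lean on these libraries where they do the work, as an engineer would, in place of code of your own. Each camera call takes 0.05 s, during which the arm holds its last target.

## Working session

There is one attempt and no reset: what is moved stays moved. The work goes in short steps, Python scripts to look and compute and a tool call to move; the robot and the scene stay as the last step left them, time stands still between calls to the robot, and variables do not carry over. Pictures are saved under pics/ and viewed, and the job is handed in when it is done.

Besides the shell and the picture viewer there is one more tool, called by a JSON object that holds its "fn" and its "kwargs", one argument or row to a line. step_arm: Moves the arm, as the interface text tells. Its arguments: {"type":"object","properties":{"moves":{"type":"array"},"grip_force":{"type":"number"}},"required":["moves"]}

```bash
ls; mkdir -p pics; cat > h.py <<'E'
import numpy as np, cv2
from scipy.spatial.transform import Rotation as R
from rig import ctrl
def snap(n,f):
    s=ctrl.snapshot(n); cv2.imwrite(f'pics/{f}.png',s['img']); 
    np.savez(f'pics/{f}.npz',K=s['camera_matrix'],rvec=s['rvec'],tvec=s['tvec'],img=s['img'],fish=(n=='wrist')); return s
def load(f):
    return dict(np.load(f'pics/{f}.npz'))
def ray(c,uv):
    K=c['K'];Rm=R.from_rotvec(c['rvec'].ravel()).as_matrix();t=c['tvec'].ravel()
    x=(uv[0]-K[0,2])/K[0,0];y=(uv[1]-K[1,2])/K[1,1]
    if c['fish']:
        r=np.hypot(x,y);d=np.array([np.sin(r)*x/r,np.sin(r)*y/r,np.cos(r)]) if r>1e-9 else np.array([0,0,1.])
    else: d=np.array([x,y,1.])
    d=Rm.T@d; return -Rm.T@t,d/np.linalg.norm(d)
def proj(c,P):
    K=c['K'];Rm=R.from_rotvec(c['rvec'].ravel()).as_matrix();t=c['tvec'].ravel()
    p=Rm@np.asarray(P,float)+t
    if c['fish']:
        rr=np.hypot(p[0],p[1]);th=np.arctan2(rr,p[2]);q=p[:2]/max(rr,1e-9)*th
    else:q=p[:2]/p[2]
    return np.array([K[0,0]*q[0]+K[0,2],K[1,1]*q[1]+K[1,2]])
def onplane(c,uv,p0,n):
    o,d=ray(c,uv); p0=np.asarray(p0,float);n=np.asarray(n,float); return o+d*((p0-o)@n)/(d@n)
def onz(c,uv,z): return onplane(c,uv,[0,0,z],[0,0,1])
def tri(obs):
    A=np.zeros((3,3));b=np.zeros(3);L=[]
    for c,uv in obs:
        o,d=ray(c,uv);M=np.eye(3)-np.outer(d,d);A+=M;b+=M@o;L.append((o,M))
    X=np.linalg.solve(A,b);return X,[np.linalg.norm(M@(X-o)) for o,M in L]
def tcp(s=None):
    s=s or ctrl.sense();q=s['ee_rot'];return np.array(s['position']),R.from_quat([q[1],q[2],q[3],q[0]])
def cmd(Pt,Rt,s=None):
    "numbers for move from current pose"
    p,r=tcp(s);return np.round(r.inv().apply(np.asarray(Pt)-p)/0.1,3),np.round((r.inv()*Rt).as_rotvec()/(np.pi/2),3)
E
python3 - <<'E'
from h import *
print(ctrl.sense())
for n in ['scene','top','wrist']:
    s=snap(n,n+'0');print(n,s['camera_matrix'],s['rvec'].ravel(),s['tvec'].ravel())
E
```

```text
pics
{'clock': 0.0, 'joint_pos': array([-1.1799078 ,  0.38426822,  0.01637899,  1.37117154, -0.00631531,
        1.38822457, -0.04649542]), 'qd': array([ 1.58819311e-03,  4.86939043e-05,  8.56198989e-05,  2.07137077e-03,
        8.64049065e-04,  3.01562610e-03, -7.27177599e-04]), 'joint_torque': array([ 3.28593824e-04, -6.27617025e+01,  8.44791848e-01, -3.71805811e+01,
        1.67423836e-02,  1.47950248e-02,  4.62720976e-06]), 'position': array([0.27372208, 0.56129453, 0.23025231]), 'ee_rot': array([-2.14814060e-04,  2.24922753e-01,  9.74376073e-01, -9.88265880e-04]), 'ft_force': array([-0.52390979, -0.23306113, -0.78433531]), 'ft_torque': array([0.02370694, 0.02259994, 0.02013718]), 'grip_width': 0.9996464885861752}
scene [[466.98502514   0.         254.74434598]
 [  0.         466.98502514 191.86633259]
 [  0.           0.           1.        ]] [ 2.25492158 -0.51995712  0.22434868] [-0.50491437  0.17855495  1.37226275]
top [[454.52585622   0.         253.29162761]
 [  0.         454.52585622 186.95662802]
 [  0.           0.           1.        ]] [ 2.21261433 -2.17657167  0.10139809] [-0.08861206  0.53946673  1.61171693]
wrist [[297.31863964   0.         262.76866201]
 [  0.         297.31863964 189.37629256]
 [  0.           0.           1.        ]] [-2.42774729 -1.51783045 -0.23955437] [-0.62470396 -0.0403487   0.3804396 ]
```

View pics/scene0.png

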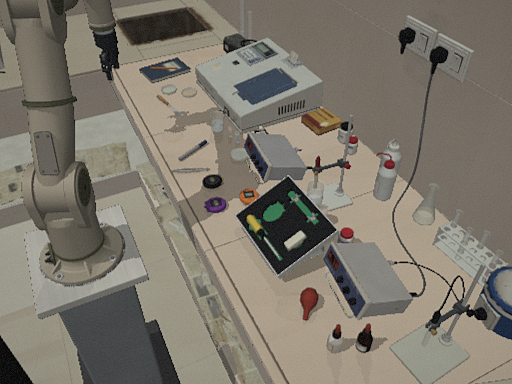

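View pics/top0.png

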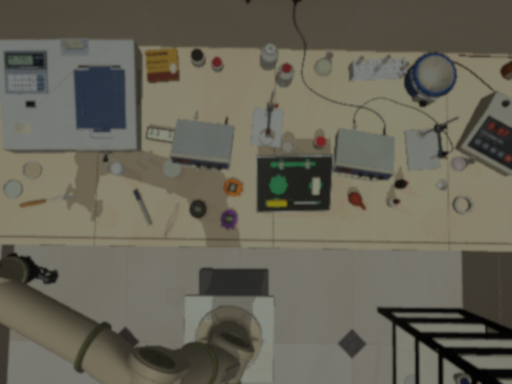

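View pics/wrist0.png

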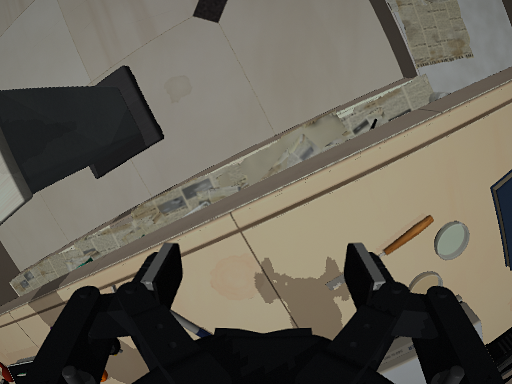

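The scene view shows a black disc at (212,181), an orange one at (248,196) and a purple one at (216,205). The marker is at (193,150), the tray around (286,225) and the bulb at (309,300). In the top view the black disc is at (198,208), orange at (232,187), purple at (229,218) and the marker at (142,206). The black disc fits "black stopwatch", so I'll confirm it in an enlarged crop.

```bash
python3 - <<'E'
from h import *
a=load('scene0')['img'][130:290,160:350]; a=cv2.resize(a,None,fx=4,fy=4,interpolation=cv2.INTER_CUBIC)[:600]
cv2.imwrite('pics/c_scene.png',a)
a=load('top0')['img'][150:250,120:350]; a=cv2.resize(a,None,fx=3.4,fy=3.4,interpolation=cv2.INTER_CUBIC)
cv2.imwrite('pics/c_top.png',np.clip(a*1.6,0,255).astype(np.uint8))
E
```

```text
(no output)
```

View pics/c_scene.png

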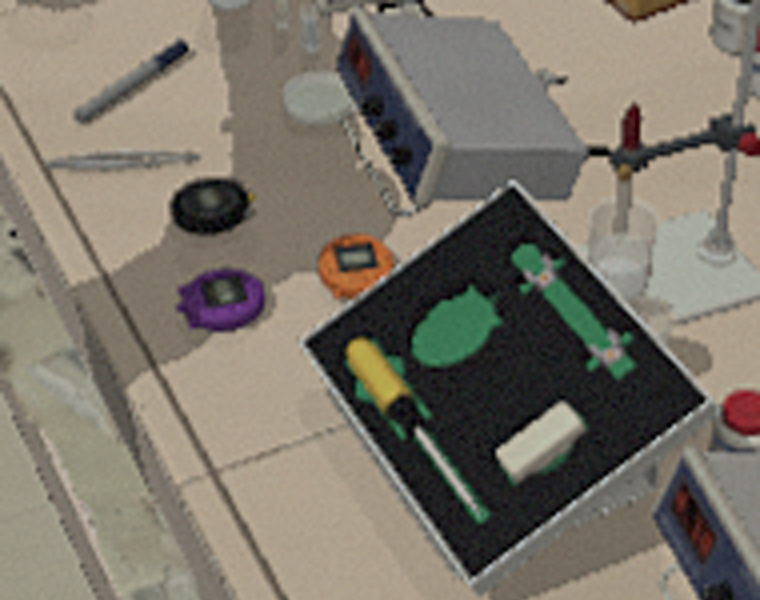

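View pics/c_top.png

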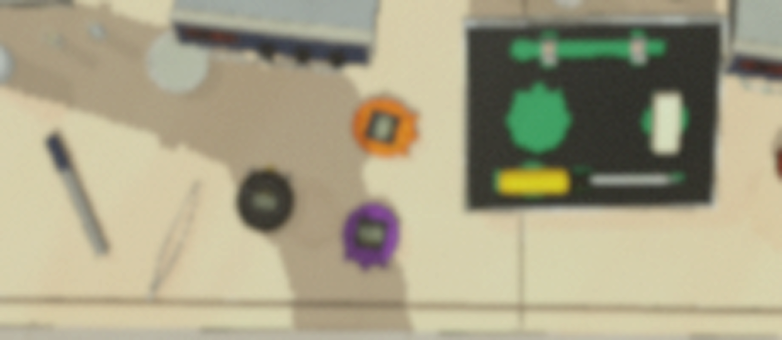

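The enlarged crops confirm it: the black disc has a tiny yellow button facing away from the robot. Orange and purple are decoys. The marker has its dark blue cap at the far end. Now rough positions.

```bash
python3 - <<'E'
from h import *
S=load('scene0');T=load('top0')
print('watch',onz(T,(198,208),.017),onz(S,(212,180),.017), tri([(T,(120+265/3.4,150+200/3.4)),(S,(160+210/4,130+203/4))]))
t=lambda u,v:(T,(120+u/3.4,150+v/3.4)); s=lambda u,v:(S,(160+u/4,130+v/4))
print('pen',[onz(T,t(*p)[1],.008) for p in [(52,136),(103,250)]],[onz(S,s(*p)[1],.008) for p in [(185,45),(82,117)]])
# tray corners: far-left, near-left, near-right, far-right
P=[]
for a,b in [((467,17),(512,182)),((467,208),(305,343)),((714,208),(472,582)),((722,17),(708,402))]:
    X,e=tri([t(*a),s(*b)]);print(X.round(4),np.round(e,4));P.append(X)
P=np.array(P);print(P.mean(0),P[0]-P[1],P[1]-P[2])
print('bulb',onz(T,(356,199),.02),onz(S,(309,300),.02))
E
```

```text
watch [0.46223781 0.11678369 0.017     ] [0.45719711 0.11881708 0.017     ] (array([0.45883874, 0.11738914, 0.01416855]), [np.float64(0.000546942776498149), np.float64(0.0005469427764983087)])
pen [array([0.52347022, 0.34419977, 0.008     ]), array([0.4041567, 0.286687 , 0.008    ])] [array([0.52564421, 0.34853016, 0.008     ]), array([0.40158385, 0.28645436, 0.008     ])]
[ 0.6375 -0.0878  0.1265] [0.0044 0.0044]
[ 0.4532 -0.0948  0.0387] [0.0007 0.0007]
[ 0.4588 -0.353   0.0406] [0.0009 0.0009]
[ 0.6454 -0.3438  0.121 ] [0.0018 0.0018]
[ 0.54872645 -0.2198661   0.08167359] [0.18421607 0.00699873 0.08775447] [-0.00557532  0.25815319 -0.00185693]
bulb [ 0.50374479 -0.4503605   0.02      ] [ 0.50301557 -0.44563022  0.02      ]
```

```bash
python3 - <<'E'
from h import *
W=load('wrist0');p,r=tcp()
Rm=R.from_rotvec(W['rvec'].ravel()); 
o=-Rm.inv().apply(W['tvec'].ravel())
print('cam in tool',r.inv().apply(o-p), 'axes',(r.inv()*Rm.inv()).as_matrix().round(3))
print(r.as_matrix().round(3))
# target: view pose: tool down, jaws along y
Rt=R.from_matrix(np.array([[0,1,0],[1,0,0],[0,0,-1]]).T.astype(float))
for Rt in [np.array([[0,1,0],[1,0,0],[0,0,-1]]),np.array([[0,-1,0],[-1,0,0],[0,0,-1]]),np.array([[1,0,0],[0,-1,0],[0,0,-1]]),np.array([[-1,0,0],[0,1,0],[0,0,-1]])]:
    RR=R.from_matrix(Rt.astype(float)); print(Rt.tolist(),cmd([0.45,0.15,0.22],RR))
E
```

```text
cam in tool [ 0.07993781  0.00048011 -0.14257686] axes [[ 0.    -0.951 -0.311]
 [ 1.     0.    -0.   ]
 [ 0.    -0.311  0.951]]
[[-0.899  0.438 -0.001]
 [ 0.438  0.899 -0.001]
 [-0.    -0.001 -1.   ]]
[[0, 1, 0], [1, 0, 0], [0, 0, -1]] (array([-3.387, -2.925,  0.11 ]), array([-0.001,  0.001,  0.711]))
[[0, -1, 0], [-1, 0, 0], [0, 0, -1]] (array([-3.387, -2.925,  0.11 ]), array([-1.000e-03, -1.000e-03, -1.289e+00]))
[[1, 0, 0], [0, -1, 0], [0, 0, -1]] (array([-3.387, -2.925,  0.11 ]), array([-0.000e+00,  1.000e-03,  1.711e+00]))
[[-1, 0, 0], [0, 1, 0], [0, 0, -1]] (array([-3.387, -2.925,  0.11 ]), array([-0.001, -0.   , -0.289]))
```

```bash
python3 - <<'E'
from h import *
print(cmd([0.44,0.21,0.25],R.from_matrix(np.diag([-1.,1,-1]))))
E
```

```text
(array([-3.034, -2.43 , -0.191]), array([-0.001, -0.   , -0.289]))
```

{"fn": "step_arm", "kwargs": {
  "moves": [
    {"grip":-1,"translation":[-0.3,-0.24,-0.02],"angular":[0,0,0]},
    {"grip":-1,"translation":[-0.6,-0.48,-0.04],"angular":[0,0,0]},
    {"grip":-1,"translation":[-1,-0.8,-0.06],"angular":[0,0,0]},
    {"grip":-1,"translation":[-1,-0.8,-0.06],"angular":[0,0,0]},
    {"grip":-1,"translation":[-1,-0.8,-0.06],"angular":[0,0,0]}
  ]
}}

```text
clock: 0.65
position: [0.3298, 0.4448, 0.2376]
ee_rot: [0.0, 0.227, 0.974, 0.0]
ft_force: [-0.1, 0.8, 0.1]
grip_width: 1.003
```

{"fn": "step_arm", "kwargs": {
  "moves": [
    {"grip":-1,"translation":[-0.3,-0.24,-0.02],"angular":[0,0,0]},
    {"grip":-1,"translation":[-0.6,-0.48,-0.04],"angular":[0,0,0]},
    {"grip":-1,"translation":[-1,-0.8,-0.06],"angular":[0,0,0]},
    {"grip":-1,"translation":[-1,-0.8,-0.06],"angular":[0,0,0]},
    {"grip":-1,"translation":[-1,-0.8,-0.06],"angular":[0,0,0]}
  ]
}}

```text
clock: 1.15
position: [0.3837, 0.3304, 0.2433]
ee_rot: [-0.0, 0.225, 0.974, 0.0]
ft_force: [-0.7, 0.3, -0.1]
grip_width: 0.999
```

{"fn": "step_arm", "kwargs": {
  "moves": [
    {"grip":-1,"translation":[-0.3,-0.24,-0.02],"angular":[0,0,-0.08]},
    {"grip":-1,"translation":[-0.6,-0.48,-0.04],"angular":[0,0,-0.16]},
    {"grip":-1,"translation":[-1,-0.8,-0.06],"angular":[0,0,-0.24]},
    {"grip":-1,"translation":[-1,-0.8,-0.06],"angular":[0,0,-0.29]},
    {"grip":-1,"translation":[-1,-0.8,-0.06],"angular":[0,0,-0.29]}
  ]
}}

```text
clock: 1.65
position: [0.4384, 0.2155, 0.2492]
ee_rot: [-0.0, -0.002, 1.0, 0.0]
ft_force: [-0.5, 0.6, -0.3]
grip_width: 1.0
```

```bash
python3 - <<'E'
from h import *
s=ctrl.sense();print(s['clock'],tcp(s)[0],tcp(s)[1].as_matrix().round(3),s['joint_pos'].round(2))
snap('wrist','wrist1')
E
```

```text
1.65 [0.4383998  0.21548019 0.24919426] [[-1.    -0.003 -0.   ]
 [-0.003  1.     0.   ]
 [ 0.     0.    -1.   ]] [-0.74  0.07  0.23  1.71 -0.02  1.36  1.07]
```

View pics/wrist1.png

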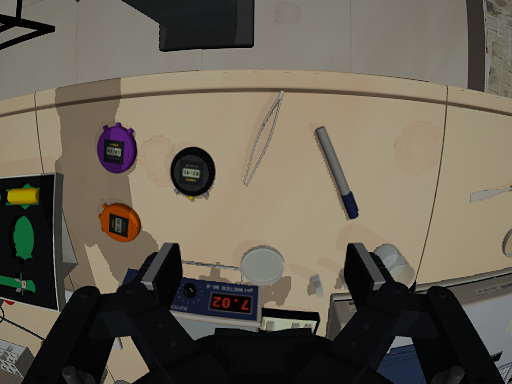

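The wrist view shows the black stopwatch at (193,172) with its yellow button at (191,198). The marker runs from (320,128) to its cap at (352,214). Purple (118,149) and orange (120,222) are the decoys.

```bash
cat >> h.py <<'E'
def blob(mask,roi=None,k=3):
    m=mask.astype(np.uint8)
    if roi: z=np.zeros_like(m);z[roi[1]:roi[3],roi[0]:roi[2]]=1;m=m*z
    m=cv2.morphologyEx(m,cv2.MORPH_CLOSE,np.ones((k,k)))
    cs,_=cv2.findContours(m,cv2.RETR_EXTERNAL,cv2.CHAIN_APPROX_NONE)
    return max(cs,key=cv2.contourArea) if cs else None
def hsv(c): return cv2.cvtColor(c['img'],cv2.COLOR_BGR2HSV)
def watchfit(c,roi,zr=0.0095):
    h=hsv(c); 
    k=blob(h[...,2]<75,roi,5)
    # undistorted: rays of contour onto plane z=zr
    P=np.array([onz(c,q[0],zr)[:2] for q in k])
    e=cv2.fitEllipse((P*1e4).astype(np.float32))
    y=(h[...,0]>18)&(h[...,0]<35)&(h[...,1]>130)&(h[...,2]>90)
    yk=blob(y,roi,1);yc=None
    if yk is not None: yc=yk.reshape(-1,2).mean(0)
    ke=cv2.fitEllipse(k)
    return e[0][0]/1e4,e[0][1]/1e4,np.array(e[1])/1e4,e[2],yc,ke,(onz(c,yc,zr) if yc is not None else None)
E
python3 - <<'E'
from h import *
W=load('wrist1');print(watchfit(W,(160,135,230,215)))
a=W['img'][120:240,150:380];cv2.imwrite('pics/c1.png',cv2.resize(a,None,fx=3.4,fy=3.4,interpolation=cv2.INTER_CUBIC))
print(R.from_rotvec(W['rvec'].ravel()).inv().as_matrix().round(2), [onz(W,p,.0078) for p in [(320,128),(352,214)]])
E
```

```text
(0.459276513671875, 0.12052178955078124, array([0.06187887, 0.06960092]), 79.99339294433594, array([190.5       , 197.33333333]), ((192.50155639648438, 171.5264892578125), (44.02992248535156, 49.50197982788086), 174.31375122070312), array([0.49560523, 0.11566754, 0.0095    ]))
[[-0.    0.95  0.31]
 [ 1.    0.    0.  ]
 [ 0.    0.31 -0.95]] [array([0.39959885, 0.29073695, 0.0078    ]), array([0.52116453, 0.34537478, 0.0078    ])]
```

View pics/c1.png

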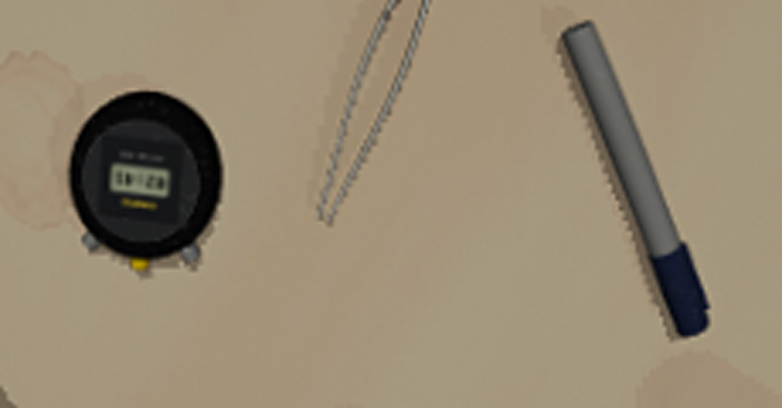

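```bash
python3 - <<'E'
from h import *
W=load('wrist1');a=W['img'][230:330,100:430];cv2.imwrite('pics/c2.png',cv2.resize(np.clip(a*2.0,0,255).astype(np.uint8),None,fx=2.4,fy=2.4,interpolation=cv2.INTER_CUBIC))
E
```

```text
(no output)
```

View pics/c2.png

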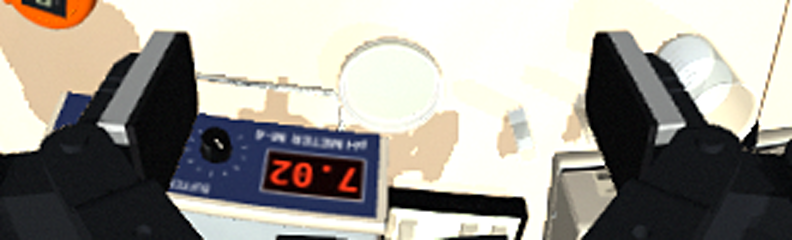

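```bash
python3 - <<'E'
from h import *
W=load('wrist1');p=np.array([.4384,.21548,.24919]);r=R.from_matrix(np.diag([-1.,1,-1]))
# note tool rot ~ slightly off; use stored sense
p,r=tcp()
for u,v,y in [(187,32,-.0425),(135,125,-.0425),(593,32,.0425),(645,128,.0425)]:
    o,d=ray(W,(100+u/2.4,230+v/2.4));o=r.inv().apply(o-p);d=r.inv().apply(d);t=(y-o[1])/d[1];print((o+t*d).round(4))
    t=(.011-o[0])/d[0];print('  x=11:',(o+t*d).round(4))
E
```

```text
[ 0.0099 -0.0425 -0.0171]
  x=11: [ 0.011  -0.0418 -0.0192]
[ 0.0108 -0.0425 -0.0516]
  x=11: [ 0.011  -0.0424 -0.0518]
[ 0.0073  0.0425 -0.0123]
  x=11: [ 0.011   0.0403 -0.019 ]
[ 0.008   0.0425 -0.0485]
  x=11: [ 0.011   0.0407 -0.0525]
```

```bash
python3 - <<'E'
from h import *
Rt=R.from_euler('z',-8.5,degrees=True)*R.from_matrix(np.diag([-1.,1,-1]))
print(cmd([0.459,0.119,0.12],Rt))
E
```

```text
(array([-0.211, -0.978,  1.29 ]), array([ 0.   , -0.   ,  0.096]))
```

{"fn": "step_arm", "kwargs": {
  "moves": [
    {"grip":-1,"translation":[-0.05,-0.3,0.3],"angular":[0,0,0.05]},
    {"grip":-1,"translation":[-0.1,-0.6,0.6],"angular":[0,0,0.096]},
    {"grip":-1,"translation":[-0.21,-0.9,0.9],"angular":[0,0,0.096]},
    {"grip":-1,"translation":[-0.21,-0.98,1.0],"angular":[0,0,0.096]},
    {"grip":-1,"translation":[-0.21,-0.98,1.0],"angular":[0,0,0.096]}
  ]
}}

```text
clock: 2.2
position: [0.4582, 0.1173, 0.1476]
ee_rot: [-0.002, 0.075, 0.997, -0.001]
ft_force: [-0.5, 0.4, -0.1]
grip_width: 0.999
```

```bash
python3 - <<'E'
from h import *
snap('wrist','wrist2');print(tcp()[0])
E
```

```text
[0.45889731 0.11859582 0.14898345]
```

View pics/wrist2.png

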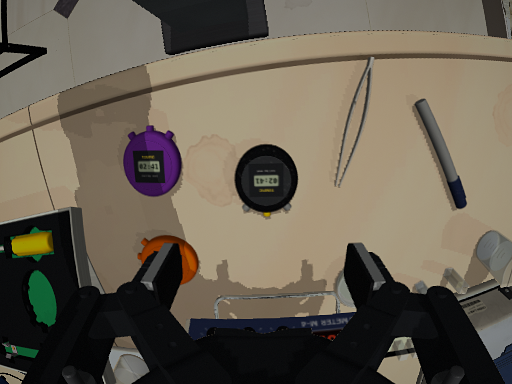

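The second wrist view shows the watch at (266,178), its yellow button at (267,215), and both fingers clear of it.

```bash
python3 - <<'E'
from h import *
W=load('wrist1');V=load('wrist2')
for c,roi in [(W,(160,135,230,215)),(V,(225,135,310,222))]:
    f=watchfit(c,roi);print(np.round(f[:2],4),f[2],f[3],f[4],f[6])
    c['k']=f[5][0];c['yc']=f[4]
T=load('top0');
print('disc',tri([(W,W['k']),(V,V['k'])]));print('yel',tri([(W,W['yc']),(V,V['yc'])]))
# lcd centre
for c,roi in [(W,(160,135,230,215)),(V,(225,135,310,222))]:
    h=hsv(c);m=(h[...,2]>120);k=blob(m&(np.hypot(*(np.indices(m.shape)[::-1]-c['k'][:,None,None]))<18),None,3);c['l']=np.array(cv2.minAreaRect(k)[0]);print(c['l'])
print('lcd',tri([(W,W['l']),(V,V['l'])]))
p=hsv(V);
E
```

```text
[0.4593 0.1205] [0.06187887 0.06960092] 79.99339294433594 [190.5        197.33333333] [0.49560523 0.11566754 0.0095    ]
[0.46   0.1205] [0.06126686 0.07000624] 82.50993347167969 [266.29411765 214.11764706] [0.49646711 0.11546995 0.0095    ]
disc (array([0.45927762, 0.12053516, 0.00728059]), [np.float64(0.0001751668856313886), np.float64(0.00017516688563144422)])
yel (array([0.49594338, 0.11558814, 0.00972875]), [np.float64(0.00040823481428705146), np.float64(0.00040823481428699693)])Traceback (most recent call last):
  File "<stdin>", line 10, in <module>
TypeError: tuple indices must be integers or slices, not tuple
```

```bash
python3 - <<'E'
from h import *
Rt=R.from_euler('z',-8.,degrees=True)*R.from_matrix(np.diag([-1.,1,-1]))
print(cmd([0.4595,0.1203,0.002],Rt))
E
```

```text
(array([-0.006,  0.018,  1.47 ]), array([-0.   , -0.001, -0.005]))
```

{"fn": "step_arm", "kwargs": {
  "moves": [
    {"grip":-1,"translation":[0,0.02,0.3],"angular":[0,0,-0.005]},
    {"grip":-1,"translation":[0,0.02,0.6],"angular":[0,0,-0.005]},
    {"grip":-1,"translation":[0,0.02,0.9],"angular":[0,0,-0.005]},
    {"grip":-1,"translation":[0,0.02,1.0],"angular":[0,0,-0.005]},
    {"grip":-1,"translation":[0,0.02,1.0],"angular":[0,0,-0.005]}
  ]
}}

```text
clock: 2.75
position: [0.4593, 0.1203, 0.0491]
ee_rot: [-0.001, 0.069, 0.998, -0.0]
ft_force: [-0.2, 0.2, 0.4]
grip_width: 1.003
```

{"fn": "step_arm", "kwargs": {
  "moves": [
    {"grip":-1,"translation":[0,0,0.15],"angular":[0,0,0]},
    {"grip":-1,"translation":[0,0,0.3],"angular":[0,0,0]},
    {"grip":-1,"translation":[0,0,0.42],"angular":[0,0,0]},
    {"grip":-1,"translation":[0,0,0.47],"angular":[0,0,0]},
    {"grip":-1,"translation":[0,0,0.47],"angular":[0,0,0]}
  ]
}}

```text
clock: 3.25
position: [0.46, 0.1189, 0.0025]
ee_rot: [-0.0, 0.07, 0.998, 0.0]
ft_force: [-0.3, 0.5, 0.3]
grip_width: 1.0
```

```bash
python3 - <<'E'
from h import *
s=ctrl.sense();print(tcp()[0],s['ft_force'],s['joint_pos'].round(2))
snap('wrist','wrist3')
E
```

```text
[0.45995932 0.11892079 0.00247985] [-0.28642815  0.46024319  0.29164567] [-0.58  0.33  0.3   2.03 -0.13  0.8   1.23]
```

View pics/wrist3.png

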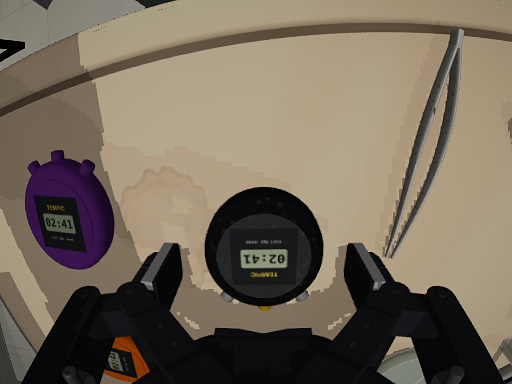

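Watch at (264,247), centred between the fingers. Closing.

{"fn": "step_arm", "kwargs": {
  "moves": [
    {"grip":1,"translation":[0,0,0],"angular":[0,0,0]},
    {"grip":1,"translation":[0,0,0],"angular":[0,0,0]},
    {"grip":1,"translation":[0,0,0],"angular":[0,0,0]},
    {"grip":1,"translation":[0,0,0],"angular":[0,0,0]},
    {"grip":1,"translation":[0,0,0],"angular":[0,0,0]}
  ],
  "grip_force": 35
}}

```text
clock: 3.8
position: [0.4604, 0.1188, 0.0034]
ee_rot: [0.0, 0.071, 0.998, 0.0]
ft_force: [-3.4, -0.3, 9.3]
grip_width: 0.681
```

```bash
python3 - <<'E'
from h import *
s=ctrl.sense();print(tcp()[0],s['ft_force'],s['grip_width'])
snap('wrist','wrist4')
E
```

```text
[0.46040892 0.11877675 0.00343278] [-3.36407054 -0.30611784  9.34485272] 0.6811654803761682
```

View pics/wrist4.png

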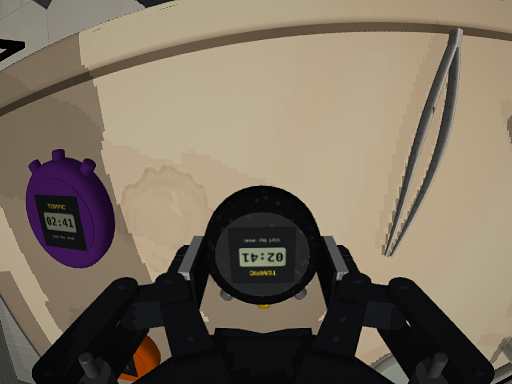

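```bash
python3 - <<'E'
from h import *
W=load('wrist4');a=W['img'][170:320,150:375];cv2.imwrite('pics/c4.png',cv2.resize(np.clip(a*2.0,0,255).astype(np.uint8),None,fx=3.5,fy=3.5,interpolation=cv2.INTER_CUBIC))
E
```

```text
(no output)
```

View pics/c4.png

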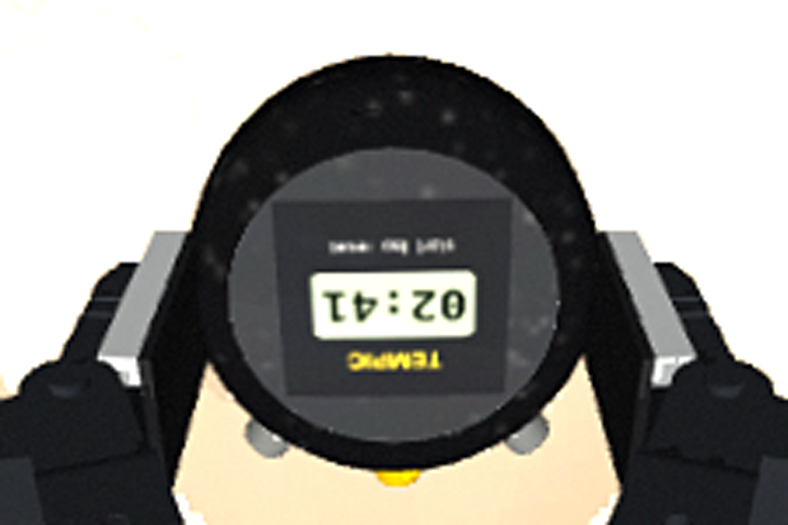

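```bash
python3 - <<'E'
from h import *
W=load('wrist4');p,r=tcp()
for u,v,y in [(190,232,-.031),(597,232,.031)]:
    o,d=ray(W,(150+u/3.5,170+v/3.5));o=r.inv().apply(o-p);d=r.inv().apply(d);t=(y-o[1])/d[1];print((o+t*d).round(4))
    t=(.011-o[0])/d[0];print('  x=11:',(o+t*d).round(4))
E
```

```text
[ 0.0068 -0.031  -0.0011]
  x=11: [ 0.011  -0.0292 -0.0093]
[ 0.0087  0.031  -0.0049]
  x=11: [ 0.011   0.03   -0.0093]
```

```bash
python3 - <<'E'
from h import *
W=load('wrist4');p,r=tcp()
print(onz(W,(150+393/3.5,170+295/3.5),.017),p)   # face disc centre
for P in [(.0,0,0)]: pass
# extents: buttons
for u,v in [(398,478),(268,437),(527,434)]: print('btn',onz(W,(150+u/3.5,170+v/3.5),.0095))
for u,v in [(204.3,236.3),(320.6,236.3)]: print(onz(W,(u,v),.006),onz(W,(u,v),.012))
E
```

```text
[0.45713601 0.11956387 0.017     ] [0.46039929 0.11873851 0.00342626]
btn [0.49794064 0.11458003 0.0095    ]
btn [0.48630253 0.0945439  0.0095    ]
btn [0.49174732 0.13693585 0.0095    ]
[0.44861547 0.08945521 0.006     ] [0.44573643 0.09121072 0.012     ]
[0.45739258 0.15101997 0.006     ] [0.45413754 0.15013813 0.012     ]
```

{"fn": "step_arm", "kwargs": {
  "moves": [
    {"grip":-1,"translation":[0,0,0],"angular":[0,0,0]},
    {"grip":-1,"translation":[0.02,0,0],"angular":[0,0,0]},
    {"grip":-1,"translation":[0.02,0,0.02],"angular":[0,0,0]},
    {"grip":-1,"translation":[0.02,0,0.03],"angular":[0,0,0]},
    {"grip":-1,"translation":[0.02,0,0.03],"angular":[0,0,0]}
  ]
}}

```text
clock: 4.35
position: [0.4576, 0.1187, -0.001]
ee_rot: [-0.0, 0.071, 0.998, -0.0]
ft_force: [0.1, 0.7, -0.3]
grip_width: 1.002
```

{"fn": "step_arm", "kwargs": {
  "moves": [
    {"grip":1,"translation":[0,0,0],"angular":[0,0,0]},
    {"grip":1,"translation":[0,0,0],"angular":[0,0,0]},
    {"grip":1,"translation":[0,0,0],"angular":[0,0,0]},
    {"grip":1,"translation":[0,0,0],"angular":[0,0,0]},
    {"grip":1,"translation":[0,0,0],"angular":[0,0,0]}
  ]
}}

```text
clock: 4.85
position: [0.4579, 0.1189, -0.0001]
ee_rot: [-0.0, 0.071, 0.998, 0.0]
ft_force: [-2.5, -0.9, 8.6]
grip_width: 0.689
```

{"fn": "step_arm", "kwargs": {
  "moves": [
    {"grip":1,"translation":[0,0,-0.1],"angular":[0,0,0]},
    {"grip":1,"translation":[0,0,-0.3],"angular":[0,0,0]},
    {"grip":1,"translation":[0,0,-0.5],"angular":[0,0,0]},
    {"grip":1,"translation":[0,0,-0.8],"angular":[0,0,0]},
    {"grip":1,"translation":[0,0,-0.8],"angular":[0,0,0]}
  ],
  "grip_force": 45
}}

```text
clock: 5.35
position: [0.4604, 0.1194, 0.0832]
ee_rot: [0.003, 0.071, 0.997, 0.001]
ft_force: [0.5, -0.4, -0.0]
grip_width: 0.683
```

```bash
python3 - <<'E'
from h import *
s=ctrl.sense();print(tcp()[0],s['ft_force'],s['grip_width'])
W=snap('wrist','wrist5');S=snap('scene','scene5');T=snap('top','top5')
a=W['img'][170:320,150:375];a=cv2.resize(np.clip(a*1.7,0,255).astype(np.uint8),None,fx=2.6,fy=2.6,interpolation=cv2.INTER_CUBIC)
b=cv2.resize(S['img'][125:205,165:260],None,fx=4.9,fy=4.9,interpolation=cv2.INTER_CUBIC)[:390]
b=b[:, :]; h=min(a.shape[0],b.shape[0]);o=np.hstack([a[:h],b[:h]]);print(o.shape)
cv2.imwrite('pics/c5.png',cv2.resize(o,(800,int(h*800/o.shape[1]))))
E
```

```text
[0.46039395 0.11944081 0.08323959] [ 0.50386122 -0.35523757 -0.04593268] 0.6829436466207641
(390, 1051, 3)
```

View pics/c5.png

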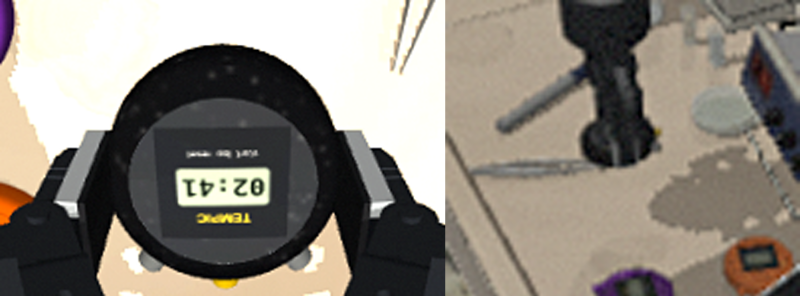

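The watch is held level. Next I'll carry it up towards the tray and measure the tray on the way.

```bash
python3 - <<'E'
from h import *
print(cmd([0.46,-0.04,0.24],R.from_euler('z',1.5,degrees=True)*R.from_matrix(np.diag([-1.,1,-1]))))
E
```

```text
(array([-0.247, -1.569, -1.609]), array([ 0.   , -0.   , -0.106]))
```

{"fn": "step_arm", "kwargs": {
  "moves": [
    {"grip":1,"translation":[0,-0.1,-0.3],"angular":[0,0,0]},
    {"grip":1,"translation":[-0.03,-0.3,-0.6],"angular":[0,0,0]},
    {"grip":1,"translation":[-0.06,-0.5,-0.9],"angular":[0,0,-0.05]},
    {"grip":1,"translation":[-0.1,-0.7,-1],"angular":[0,0,-0.106]},
    {"grip":1,"translation":[-0.12,-0.9,-1],"angular":[0,0,-0.106]}
  ]
}}

```text
clock: 6.0
position: [0.4577, 0.0273, 0.1802]
ee_rot: [0.001, -0.014, 1.0, 0.0]
ft_force: [-0.1, 0.3, -1.0]
grip_width: 0.682
```

{"fn": "step_arm", "kwargs": {
  "moves": [
    {"grip":1,"translation":[0,-0.2,-0.2],"angular":[0,0,0]},
    {"grip":1,"translation":[0,-0.5,-0.4],"angular":[0,0,0]},
    {"grip":1,"translation":[0,-0.6,-0.6],"angular":[0,0,0]},
    {"grip":1,"translation":[0,-0.65,-0.6],"angular":[0,0,0]},
    {"grip":1,"translation":[0,-0.65,-0.6],"angular":[0,0,0]}
  ]
}}

```text
clock: 6.5
position: [0.4584, -0.0373, 0.2382]
ee_rot: [-0.001, -0.012, 1.0, -0.0]
ft_force: [0.4, 1.5, -0.4]
grip_width: 0.681
```

```bash
python3 - <<'E'
from h import *
snap('wrist','wrist6');s=ctrl.sense();print(tcp()[0],s['clock'],s['joint_pos'].round(2))
E
```

```text
[ 0.4580826  -0.03647377  0.23773289] 6.55 [-0.44  0.01  0.46  1.8  -0.    1.33  1.61]
```

View pics/wrist6.png

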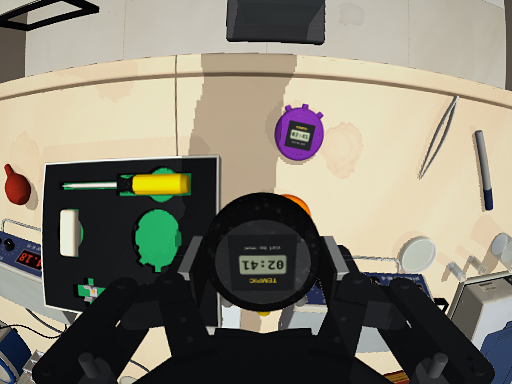

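{"fn": "step_arm", "kwargs": {
  "moves": [
    {"grip":1,"translation":[-0.3,0,-0.1],"angular":[0,0,0]},
    {"grip":1,"translation":[-0.6,0,-0.2],"angular":[0,0,0]},
    {"grip":1,"translation":[-0.9,0,-0.3],"angular":[0,0,0]},
    {"grip":1,"translation":[-0.9,0,-0.4],"angular":[0,0,0]},
    {"grip":1,"translation":[-0.9,0,-0.4],"angular":[0,0,0]}
  ]
}}

```text
clock: 7.05
position: [0.5489, -0.0337, 0.2784]
ee_rot: [-0.001, -0.013, 1.0, -0.0]
ft_force: [-0.3, -0.4, -0.8]
grip_width: 0.684
```

```bash
python3 - <<'E'
from h import *
snap('wrist','wrist7');s=ctrl.sense();print(tcp()[0],s['clock'],s['joint_pos'].round(2))
E
```

```text
[ 0.54827877 -0.03406319  0.27818412] 7.1 [-0.41  0.21  0.49  1.52 -0.1   1.44  1.69]
```

View pics/wrist7.png

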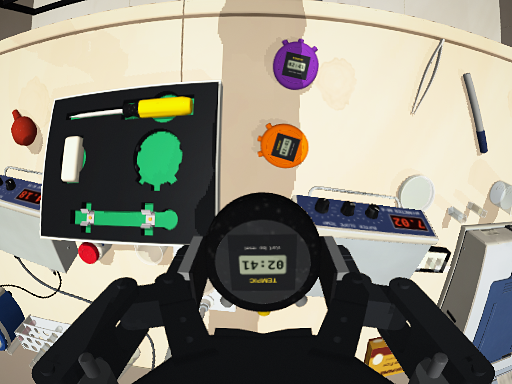

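```bash
python3 - <<'E'
from h import *
W=load('wrist7');a=W['img'][70:260,30:235];cv2.imwrite('pics/c7.png',cv2.resize(np.clip(a*1.5,0,255).astype(np.uint8),None,fx=3.1,fy=3.1,interpolation=cv2.INTER_CUBIC))
W=load('wrist6');a=W['img'][145:340,30:235];cv2.imwrite('pics/c6.png',cv2.resize(np.clip(a*1.5,0,255).astype(np.uint8),None,fx=3.,fy=3.,interpolation=cv2.INTER_CUBIC))
E
```

View pics/c7.png

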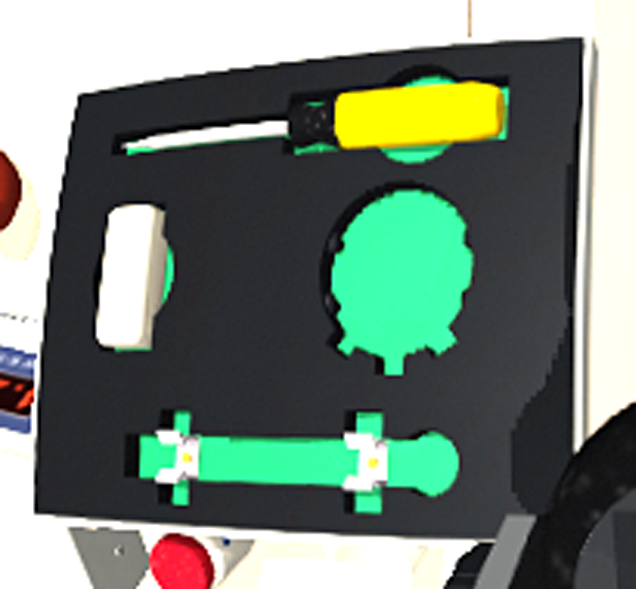

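View pics/c6.png

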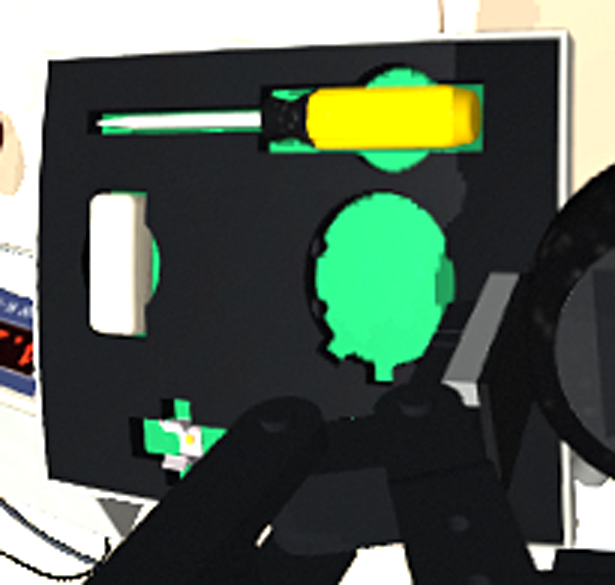

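```bash
cat > tray.py <<'E'
from h import *
A=load('wrist7');B=load('wrist6');S=load('scene0');T=load('top0')
a=lambda u,v:(A,(30+(u+.5)/3.1-.5,70+(v+.5)/3.1-.5)); b=lambda u,v:(B,(30+(u+.5)/3-.5,145+(v+.5)/3-.5))
C={}
for n,pa,pb in [('nl',(582,38),(559,38)),('nr',(80,95),(50,61)),('fr',(36,513),(46,478))]:
    X,e=tri([a(*pa),b(*pb)]);C[n]=X
E
python3 - <<'E'
from tray import *
for n in C: print(n,C[n].round(4))
print('y len',np.linalg.norm(C['nl']-C['nr']),'x len',np.linalg.norm(C['fr']-C['nr']))
ye=C['nl']-C['nr'];ye/=np.linalg.norm(ye);xe=C['fr']-C['nr'];xe/=np.linalg.norm(xe)
print(ye,xe,ye@xe,np.degrees(np.arcsin(xe[2])))
print('centre',(C['nl']+C['fr'])/2)
X,e=tri([a(190,458),b(189,438)]);print('right clip',X,e)
E
```

```text
nl [ 0.4519 -0.093   0.038 ]
nr [ 0.461  -0.3484  0.0386]
fr [ 0.6417 -0.3421  0.1247]
y len 0.25559578172764 x len 0.20020439235429238
[-0.03570603  0.99935913 -0.00253062] [0.90228917 0.0315118  0.4299782 ] -0.001813673520041243 25.4661765925819
centre [ 0.54680506 -0.21755854  0.08132323]
right clip [ 0.61926741 -0.26124583  0.10020589] [np.float64(0.0007193036232683761), np.float64(0.0007193036232683929)]
```

```bash
cat > watch.py <<'E'
from tray import *
p,r=tcp()
# tool-frame cam
def toolplane(c,uv,z):
    # c taken at current pose
    o,d=ray(c,uv);o=r.inv().apply(o-p);d=r.inv().apply(d);return o+d*((z-o[2])/d[2])
E
python3 - <<'E'
from watch import *
W=load('wrist7');a2=W['img'][180:330,170:350];cv2.imwrite('pics/c8.png',cv2.resize(np.clip(a2*2.5,0,255).astype(np.uint8),None,fx=4,fy=4,interpolation=cv2.INTER_CUBIC))
yaw=np.radians(2.03);xe=np.array([np.cos(np.radians(25))*np.cos(yaw),np.cos(np.radians(25))*np.sin(yaw),np.sin(np.radians(25))]);ye=np.array([-np.sin(yaw),np.cos(yaw),0]);ze=np.cross(xe,ye)
Ct=np.array([.5468,-.2176,.0813]);M=np.array([xe,ye,ze]).T
for P,n in [((36.2,55,-12),'notch end floor'),((-4.5,55+32.7,-12),'L floor'),((-4.5,55-32.7,-12),'R floor'),((-4.5-35.7,55,-12),'near'),((72,72,-12),'slot L'),((72,45,-12),'clipL foot'),((72,-45,-12),'clipR')]:
    w=Ct+M@np.array(P)/1e3;q=proj(A,w);q6=proj(B,w);print(n,'c7',((q-[30,70])*3.1).round(),'c6',((q6-[30,145])*3).round())
E
```

```text
notch end floor c7 [399. 372.] c6 [388. 375.]
L floor c7 [480. 270.] c6 [462. 279.]
R floor c7 [332. 275.] c6 [316. 275.]
near c7 [409. 189.] c6 [387. 191.]
slot L c7 [437. 462.] c6 [430. 461.]
clipL foot c7 [374. 461.] c6 [370. 457.]
clipR c7 [189. 456.] c6 [191. 437.]
```

View pics/c8.png

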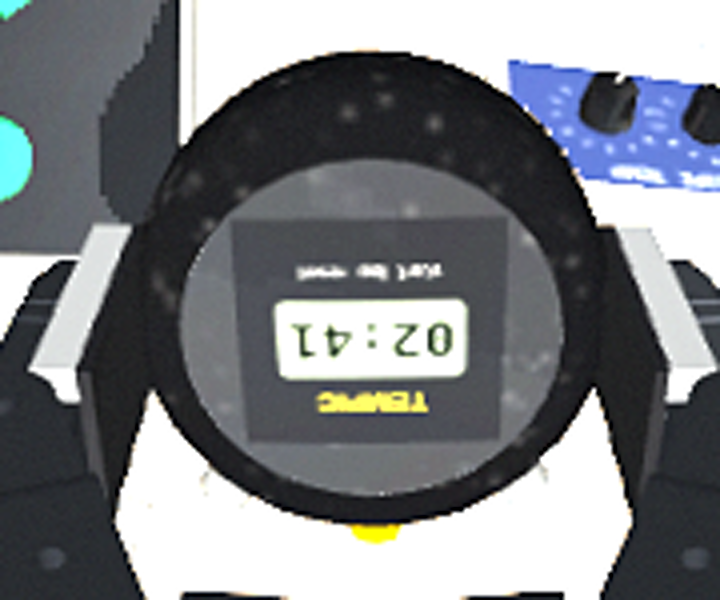

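```bash
python3 - <<'E'
from watch import *
W=load('wrist7')
f=lambda u,v:(170+(u+.5)/4-.5,180+(v+.5)/4-.5)
print('near edge z14',toolplane(W,f(375,50),-.014),'z10',toolplane(W,f(375,50),-.010))
print('far disc',toolplane(W,f(373,522),-.014),toolplane(W,f(373,522),-.010))
print('yellow tip',toolplane(W,f(377,543),-.0095))
print('face near/far',toolplane(W,f(373,158),-.017),toolplane(W,f(373,494),-.017))
print('face L/R',toolplane(W,f(180,326),-.017),toolplane(W,f(564,326),-.017))
print('lcd corners',[toolplane(W,f(*q),-.017)[:2].round(4) for q in [(232,222),(510,215),(250,440),(500,437)]])
E
```

```text
near edge z14 [ 0.03552545  0.00117653 -0.014     ] z10 [ 0.0341769  0.0011849 -0.01     ]
far disc [-0.03454909  0.00100533 -0.014     ] [-0.03807191  0.00100838 -0.01      ]
yellow tip [-0.04276183  0.00160189 -0.0095    ]
face near/far [ 0.02336281  0.00095716 -0.017     ] [-0.02674901  0.00099862 -0.017     ]
face L/R [ 0.00013828 -0.02310402 -0.017     ] [ 0.000183    0.02480202 -0.017     ]
lcd corners [array([ 0.0149, -0.0158]), array([0.0159, 0.0172]), array([-0.0176, -0.0152]), array([-0.0171,  0.0177])]
```

```bash
cat > place.py <<'E'
from h import *
yaw=np.radians(2.03);t=np.radians(25)
xe=np.array([np.cos(t)*np.cos(yaw),np.cos(t)*np.sin(yaw),np.sin(t)]);ye=np.array([-np.sin(yaw),np.cos(yaw),0]);ze=np.cross(xe,ye)
Ct=np.array([.5468,-.2176,.0813]);M=np.array([xe,ye,ze]).T
def tw(x,y,z): return Ct+M@np.array([x,y,z])/1e3
R0=R.from_matrix(np.array([-xe,ye,-ze]).T)
def spin(deg): return R.from_rotvec(ze*np.radians(deg))*R0
def tray(P): return M.T@(np.asarray(P)-Ct)*1e3
E
python3 - <<'E'
from place import *
Rt=spin(-1.0);d=np.array([-.001,.001,0])
for z in (60,12,-4):
    P=tw(-4.5,55,z)-Rt.apply(d);print(z,P.round(4),cmd(P,Rt))
E
```

```text
60 [ 0.5145 -0.1647  0.1333] (array([ 0.369, -1.297,  1.449]), array([-0.004, -0.279,  0.005]))
12 [ 0.5348 -0.164   0.0898] (array([ 0.165, -1.294,  1.884]), array([-0.004, -0.279,  0.005]))
-4 [ 0.5416 -0.1637  0.0753] (array([ 0.097, -1.294,  2.029]), array([-0.004, -0.279,  0.005]))
```

{"fn": "step_arm", "kwargs": {
  "moves": [
    {"grip":1,"translation":[0.05,-0.3,0.1],"angular":[0,-0.07,0]},
    {"grip":1,"translation":[0.1,-0.6,0.2],"angular":[0,-0.14,0]},
    {"grip":1,"translation":[0.2,-0.9,0.4],"angular":[0,-0.21,0]},
    {"grip":1,"translation":[0.3,-1,0.6],"angular":[-0.004,-0.279,0.005]},
    {"grip":1,"translation":[0.37,-1,0.7],"angular":[-0.004,-0.279,0.005]}
  ]
}}

```text
clock: 7.6
position: [0.5069, -0.1363, 0.2029]
ee_rot: [0.215, -0.006, 0.977, 0.008]
ft_force: [-1.2, -0.0, -1.5]
grip_width: 0.681
```

```bash
python3 - <<'E'
from place import *
Rt=spin(-1.0);d=np.array([-.001,.001,0])
print(tcp()[0])
for z in (60,15,-4):
    P=tw(-4.5,55,z)-Rt.apply(d);print(z,P.round(4),cmd(P,Rt))
E
```

```text
[ 0.50685852 -0.13625956  0.20290556]
60 [ 0.5145 -0.1647  0.1333] (array([ 0.224, -0.294,  0.659]), array([ 0.002, -0.002, -0.004]))
15 [ 0.5336 -0.164   0.0926] (array([ 0.222, -0.296,  1.109]), array([ 0.002, -0.002, -0.004]))
-4 [ 0.5416 -0.1637  0.0753] (array([ 0.222, -0.296,  1.299]), array([ 0.002, -0.002, -0.004]))
```

{"fn": "step_arm", "kwargs": {
  "moves": [
    {"grip":1,"translation":[0.1,-0.15,0.2],"angular":[0,0,-0.002]},
    {"grip":1,"translation":[0.2,-0.29,0.4],"angular":[0,0,-0.002]},
    {"grip":1,"translation":[0.22,-0.29,0.7],"angular":[0,0,-0.002]},
    {"grip":1,"translation":[0.22,-0.29,0.95],"angular":[0,0,-0.002]},
    {"grip":1,"translation":[0.22,-0.29,0.95],"angular":[0,0,-0.002]}
  ]
}}

```text
clock: 8.1
position: [0.5336, -0.1612, 0.11]
ee_rot: [0.214, -0.011, 0.977, 0.006]
ft_force: [0.4, 0.9, -1.9]
grip_width: 0.682
```

```bash
python3 - <<'E'
from place import *
snap('wrist','wrist9')
Rt=spin(-1.0);d=np.array([-.001,.001,0])
s=ctrl.sense();p,r=tcp(s);print(p,s['clock'],s['joint_pos'].round(2),tray(p+r.apply(d)))
for z in (15,-4):
    P=tw(-4.5,55,z)-Rt.apply(d);print(z,P.round(4),cmd(P,Rt))
a=load('wrist9')['img'][90:330,130:400];cv2.imwrite('pics/c9.png',cv2.resize(np.clip(a*1.8,0,255).astype(np.uint8),None,fx=2.5,fy=2.5,interpolation=cv2.INTER_CUBIC))
E
```

```text
[ 0.53398277 -0.16198808  0.11183627] 8.15 [-0.32  0.09  0.69  2.12 -0.41  0.58  2.26] [ 4.09510838 57.0172189  32.25437921]
15 [ 0.5336 -0.164   0.0926] (array([ 0.085, -0.022,  0.173]), array([ 0.001, -0.002,  0.002]))
-4 [ 0.5416 -0.1637  0.0753] (array([ 0.085, -0.022,  0.363]), array([ 0.001, -0.002,  0.002]))
```

View pics/c9.png

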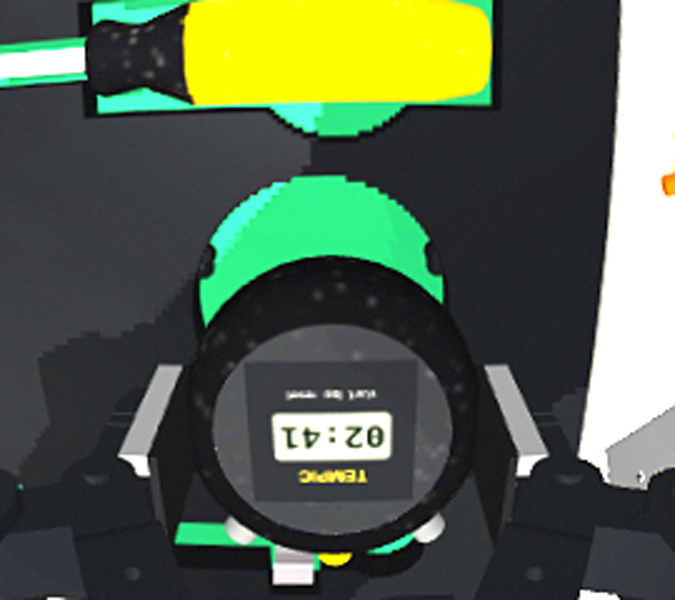

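```bash
python3 - <<'E'
from place import *
c=load('wrist9');f=lambda u,v:(130+(u+.5)/2.5-.5,90+(v+.5)/2.5-.5)
for n,q,z in [('ribL',(214,262),-3),('ribR',(427,258),-3),('near edge top',(330,176),0),('near edge floor',(330,176),-12),('tray left edge@',(612,100),0),('edge L',(197,300),0),('edge R',(448,290),0)]:
    print(n,tray(onplane(c,f(*q),tw(0,0,z),ze)).round(2))
E
```

```text
ribL [-17.08  27.68  -3.  ]
ribR [-17.41  81.55  -3.  ]
near edge top [-39.4  57.4   0. ]
near edge floor [-36.82  57.35 -12.  ]
tray left edge@ [-58.49 126.74  -0.  ]
edge L [-7.94 23.12 -0.  ]
edge R [-9.81 86.77 -0.  ]
```

```bash
python3 - <<'E'
from place import *
c=load('wrist9');f=lambda u,v:(130+(u+.5)/2.5-.5,90+(v+.5)/2.5-.5)
p,r=tcp();
u0=tray(p)[2];print('tcp tray',tray(p))
for n,q,h in [('near',(330,255),14),('near',(330,255),10),('far disc',(330,549),14),('yel tip',(335,566),9.5),('yel tip',(335,566),12),('face n',(330,324),17),('face f',(330,534),17),('greyL',(240,538),10),('greyR',(430,532),10)]:
    print(n,h,tray(onplane(c,f(*q),tw(0,0,u0+h),ze)).round(2))
E
```

```text
tcp tray [ 3.08147993 56.03103722 32.25612699]
near 14 [-34.8   57.39  46.26]
near 10 [-33.48  57.36  42.26]
far disc 14 [33.69 56.38 46.26]
yel tip 9.5 [43.   57.4  41.76]
yel tip 12 [40.74 57.42 44.26]
face n 17 [-22.52  57.22  49.26]
face f 17 [26.76 56.49 49.26]
greyL 10 [33.93 35.95 42.26]
greyR 10 [32.8  78.99 42.26]
```

```bash
cat >> h.py <<'E'
def camtcp(c):
    Rm=R.from_rotvec(c['rvec'].ravel());o=-Rm.inv().apply(c['tvec'].ravel())
    W=load('wrist0');R0c=R.from_rotvec(W['rvec'].ravel());o0=-R0c.inv().apply(W['tvec'].ravel())
    p0=np.array([0.27372208, 0.56129453, 0.23025231]);r0=R.from_quat([2.24922753e-01,9.74376073e-01,-9.88265880e-04,-2.1481406e-04])
    rc=Rm.inv()*R0c*r0
    return o+rc.apply(r0.inv().apply(p0-o0)),rc
E
python3 - <<'E'
from place import *
for n,uv in [('wrist5',None),('wrist6',None),('wrist7',None),('wrist9',None)]:
    c=load(n);p,r=camtcp(c);print(n,p.round(4),r.as_quat().round(4))
c=load('wrist9');p,r=camtcp(c);f=lambda u,v:(130+(u+.5)/2.5-.5,90+(v+.5)/2.5-.5);print(tray(p))
def tp(c,uv,h):
    p,r=camtcp(c);o,d=ray(c,uv);o=r.inv().apply(o-p);d=r.inv().apply(d);return ((o+d*((-h/1e3-o[2])/d[2]))*1e3).round(2)
for n,q,h in [('near',(330,255),14),('near',(330,255),10),('far disc',(330,549),14),('yel tip',(335,566),12),('face n',(330,324),17),('face f',(330,534),17),('greyL',(240,538),10),('greyR',(430,532),10)]: print(n,tp(c,f(*q),h))
c=load('wrist7');g=lambda u,v:(170+(u+.5)/4-.5,180+(v+.5)/4-.5)
for n,q,h in [('near',(375,50),14),('near',(375,50),10),('far',(373,522),14),('yel',(377,543),12),('fn',(373,158),17),('ff',(373,494),17)]: print(n,tp(c,g(*q),h))
E
```

```text
wrist5 [0.4606 0.1194 0.0831] [0.0707 0.9975 0.0013 0.0029]
wrist6 [ 0.4586 -0.0373  0.2381] [-1.220e-02  9.999e-01 -2.000e-04 -6.000e-04]
wrist7 [ 0.5492 -0.0337  0.2783] [-1.330e-02  9.999e-01 -5.000e-04 -8.000e-04]
wrist9 [ 0.534  -0.1612  0.11  ] [-0.0111  0.9768  0.0062  0.2139]
[ 2.30388541 56.79929881 30.59763106]
near [ 36.69   0.12 -14.  ]
near [ 35.35   0.11 -10.  ]
far disc [-3.29e+01  2.00e-02 -1.40e+01]
yel tip [-40.05   1.16 -12.  ]
face n [ 24.24   0.12 -17.  ]
face f [-25.86   0.04 -17.  ]
greyL [-33.42 -20.7  -10.  ]
greyR [-31.62  22.91 -10.  ]
near [ 36.48   0.89 -14.  ]
near [ 35.14   0.9  -10.  ]
far [-33.53   0.68 -14.  ]
yel [-39.46   1.26 -12.  ]
fn [ 24.33   0.66 -17.  ]
ff [-25.74   0.68 -17.  ]
```

```bash
python3 - <<'E'
from place import *
Rt=spin(-1.3);d=np.array([0,.0004,0]);s=ctrl.sense();print(s['clock'],tcp()[0],s['qd'].round(3))
for z in (7,-4):
    P=tw(-4.1,54.9,z)-Rt.apply(d);print(z,P.round(4),cmd(P,Rt))
E
```

```text
8.15 [ 0.53398277 -0.16198808  0.11183627] [ 0.003 -0.053  0.011 -0.026  0.042  0.011 -0.031]
7 [ 0.5382 -0.1634  0.0859] (array([ 0.071, -0.017,  0.253]), array([ 0.001, -0.002,  0.006]))
-4 [ 0.5428 -0.1632  0.0759] (array([ 0.071, -0.017,  0.363]), array([ 0.001, -0.002,  0.006]))
```

{"fn": "step_arm", "kwargs": {
  "moves": [
    {"grip":1,"translation":[0.07,-0.02,0.1],"angular":[0,0,0.006]},
    {"grip":1,"translation":[0.07,-0.02,0.2],"angular":[0,0,0.006]},
    {"grip":1,"translation":[0.07,-0.02,0.25],"angular":[0,0,0.006]},
    {"grip":1,"translation":[0.07,-0.02,0.25],"angular":[0,0,0.006]},
    {"grip":1,"translation":[0.07,-0.02,0.25],"angular":[0,0,0.006]}
  ]
}}

```text
clock: 8.65
position: [0.5398, -0.1651, 0.089]
ee_rot: [0.218, -0.005, 0.976, 0.007]
ft_force: [0.5, -0.9, -0.7]
grip_width: 0.679
```

```bash
python3 - <<'E'
from place import *
snap('wrist','wrist10');snap('scene','scene10')
Rt=spin(-1.3);d=np.array([0,.0004,0]);s=ctrl.sense();p,r=tcp();print(s['clock'],p,tray(p),s['ft_force'])
c=load('wrist10');print(camtcp(c)[0])
for z in (7,-4):
    P=tw(-4.1,54.9,z)-Rt.apply(d);print(z,P.round(4),cmd(P,Rt))
a=c['img'][120:320,150:380];cv2.imwrite('pics/c10.png',cv2.resize(np.clip(a*1.8,0,255).astype(np.uint8),None,fx=3,fy=3,interpolation=cv2.INTER_CUBIC))
a=load('scene10')['img'][150:270,220:350];cv2.imwrite('pics/s10.png',cv2.resize(a,None,fx=5,fy=5,interpolation=cv2.INTER_CUBIC))
E
```

```text
8.75 [ 0.53976772 -0.16520187  0.08894281] [-1.45723128 52.61434568  9.11243062] [-0.72680713  0.42311031 -1.22685287]
[ 0.54008907 -0.16512742  0.08897994]
7 [ 0.5382 -0.1634  0.0859] (array([0.027, 0.018, 0.021]), array([ 0.   ,  0.002, -0.001]))
-4 [ 0.5428 -0.1632  0.0759] (array([0.027, 0.018, 0.131]), array([ 0.   ,  0.002, -0.001]))
```

View pics/c10.png

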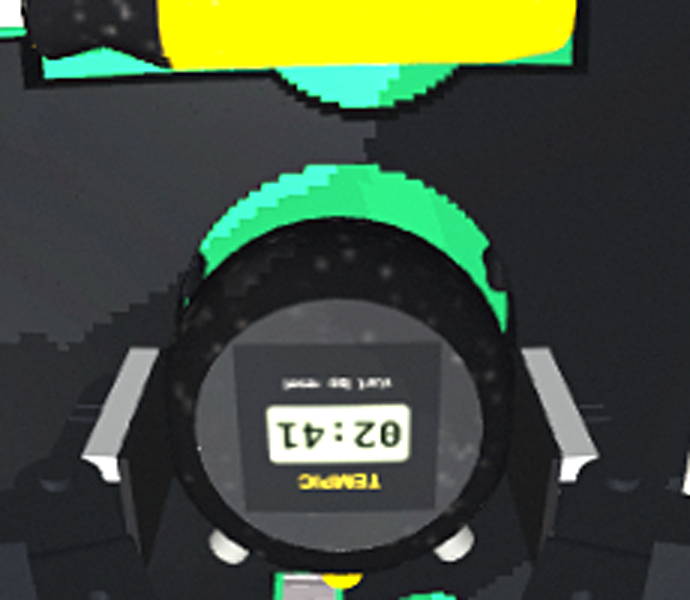

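View pics/s10.png

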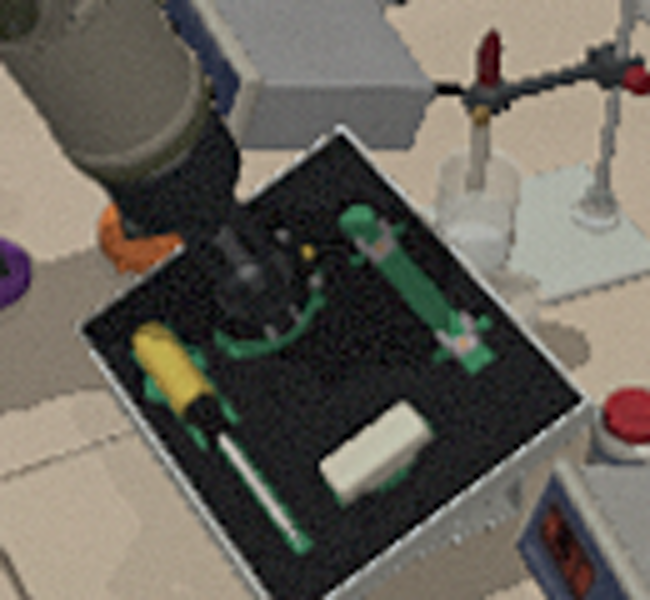

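```bash
cat > chk.py <<'E'
from place import *
def pl(c,uv,z): return tray(onplane(c,uv,tw(0,0,z),ze)).round(2)
def tp(c,uv,h):
    p,r=camtcp(c);o,d=ray(c,uv);o=r.inv().apply(o-p);d=r.inv().apply(d);return ((o+d*((-h/1e3-o[2])/d[2]))*1e3).round(2)
E
python3 - <<'E'
from chk import *
c=load('wrist10');f=lambda u,v:(150+(u+.5)/3-.5,120+(v+.5)/3-.5)
p,r=camtcp(c);u=tray(p)[2];print(tray(p))
print('cutout near',pl(c,f(345,165),0),'ribs',pl(c,f(497,268),-3),pl(c,f(198,268),-3), 'edgeR',pl(c,f(507,330),0))
print('screw',pl(c,f(160,68),0))
print('near disc',pl(c,f(342,217),u+14),'face n/f/l/r',[pl(c,f(*q),u+17) for q in [(340,298),(340,551),(194,425),(484,425)]])
print('disc L,R',pl(c,f(167,430),u+14),pl(c,f(513,420),u+14))
print('yel',pl(c,f(343,588),u+11),'greys',pl(c,f(230,547),u+10),pl(c,f(455,543),u+10))
E
```

```text
[-1.14809132 52.67736927  9.00924447]
cutout near [-39.58  55.23  -0.  ] ribs [-18.    83.51  -3.  ] [-19.39  27.11  -3.  ] edgeR [-6.34 85.46  0.  ]
screw [-57.98  23.52  -0.  ]
near disc [-37.73  54.58  23.01] face n/f/l/r [array([-25.6 ,  53.99,  26.01]), array([24.76, 52.79, 26.01]), array([-2.79, 29.16, 26.01]), array([-1.62, 77.37, 26.01])]
disc L,R [ 0.15 23.7  23.01] [-0.44 82.9  23.01]
yel [39.56 53.03 20.01] greys [29.57 31.72 19.01] [29.66 74.55 19.01]
```

{"fn": "step_arm", "kwargs": {
  "moves": [
    {"grip":1,"translation":[0.027,0.018,0],"angular":[0,0.002,0]},
    {"grip":1,"translation":[0.027,0.018,0.03],"angular":[0,0.002,0]},
    {"grip":1,"translation":[0.027,0.018,0.06],"angular":[0,0.002,0]},
    {"grip":1,"translation":[0.027,0.018,0.06],"angular":[0,0.002,0]},
    {"grip":1,"translation":[0.027,0.018,0.06],"angular":[0,0.002,0]}
  ]
}}

```text
clock: 9.25
position: [0.5395, -0.1634, 0.0813]
ee_rot: [0.215, -0.005, 0.976, 0.006]
ft_force: [0.4, -0.9, -0.9]
grip_width: 0.682
```

```bash
python3 - <<'E'
from chk import *
snap('wrist','wrist11')
c=load('wrist11');p,r=camtcp(c);s=ctrl.sense();print(tray(p),tray(tcp()[0]),s['ft_force'])
a=c['img'][120:320,150:380];cv2.imwrite('pics/c11.png',cv2.resize(np.clip(a*1.8,0,255).astype(np.uint8),None,fx=3,fy=3,interpolation=cv2.INTER_CUBIC))
E
```

```text
[-4.61871165 54.42253784  2.09775375] [-4.81864412 54.39028991  2.35868107] [ 0.32454132 -0.4294689  -0.7208159 ]
```

View pics/c11.png

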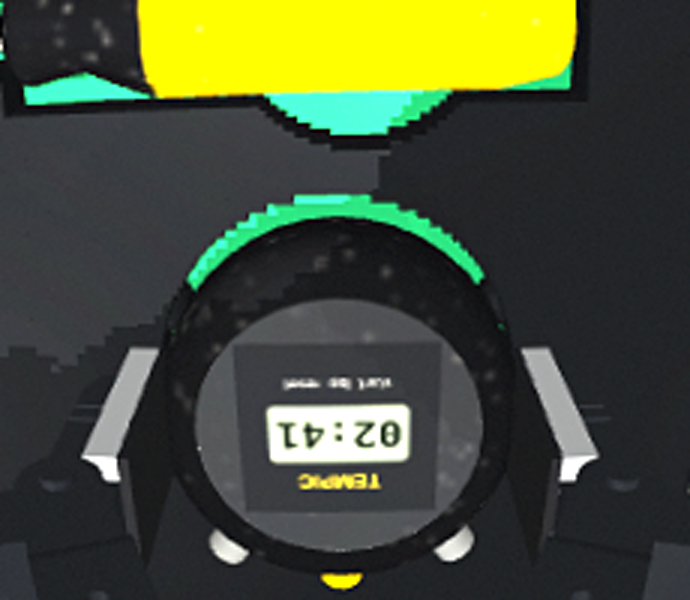

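```bash
python3 - <<'E'
from chk import *
c=load('wrist11');f=lambda u,v:(150+(u+.5)/3-.5,120+(v+.5)/3-.5)
p,r=camtcp(c);u=tray(p)[2]
print('cutout near',pl(c,f(340,197),0),'green top L/R',pl(c,f(187,288),0),pl(c,f(485,280),0))
for h in (5,14): print('near disc',h,pl(c,f(342,217),u+h))
print('face',[pl(c,f(*q),u+17) for q in [(340,298),(340,551),(194,425),(484,425)]],'yel',pl(c,f(343,588),u+11),'greys',pl(c,f(230,547),u+10),pl(c,f(455,543),u+10))
E
```

```text
cutout near [-39.29  56.01  -0.  ] green top L/R [-23.    28.32  -0.  ] [-23.27  81.37  -0.  ]
near disc 5 [-38.07  56.3    7.1 ]
near disc 14 [-41.08  56.34  16.1 ]
face [array([-28.94,  55.74,  19.1 ]), array([21.27, 54.54, 19.1 ]), array([-6.18, 30.91, 19.1 ]), array([-5.01, 79.12, 19.1 ])] yel [35.97 54.77 13.1 ] greys [26.03 33.49 12.1 ] [26.11 76.27 12.1 ]
```

{"fn": "step_arm", "kwargs": {
  "moves": [
    {"grip":1,"translation":[0,0,0.02],"angular":[0,0,0]},
    {"grip":1,"translation":[0,0,0.04],"angular":[0,0,0]},
    {"grip":1,"translation":[0,0,0.06],"angular":[0,0,0]},
    {"grip":1,"translation":[0,0,0.06],"angular":[0,0,0]},
    {"grip":1,"translation":[0,0,0.06],"angular":[0,0,0]}
  ]
}}

```text
clock: 9.8
position: [0.542, -0.1633, 0.076]
ee_rot: [0.216, -0.005, 0.976, 0.006]
ft_force: [0.9, 0.5, 0.2]
grip_width: 0.683
```

```bash
python3 - <<'E'
from chk import *
snap('wrist','wrist12');snap('scene','scene12')
c=load('wrist12');p,r=camtcp(c);s=ctrl.sense();print(tray(p),tray(tcp()[0]),s['ft_force'])
a=c['img'][120:320,150:380];a=cv2.resize(np.clip(a*1.8,0,255).astype(np.uint8),None,fx=2,fy=2,interpolation=cv2.INTER_CUBIC)
b=cv2.resize(load('scene12')['img'][170:250,240:330],None,fx=3.7,fy=5,interpolation=cv2.INTER_CUBIC)
b=cv2.resize(load('scene12')['img'][170:250,245:325],(400,400),interpolation=cv2.INTER_CUBIC)
cv2.imwrite('pics/c12.png',cv2.resize(np.hstack([a,b]),(800,372)))
E
```

```text
[-4.52873411 54.43680395 -3.80207427] [-4.77109534 54.51563517 -3.57649344] [ 0.40838236 -0.28692981 -0.28814185]
```

View pics/c12.png

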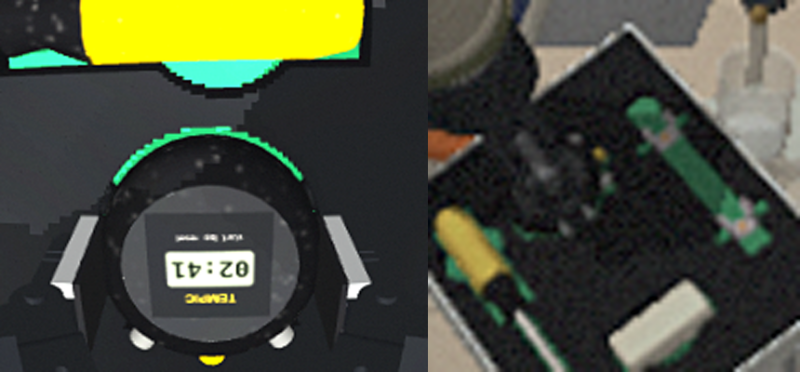

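{"fn": "step_arm", "kwargs": {
  "moves": [
    {"grip":1,"translation":[0,0,0.01],"angular":[0,0,0]},
    {"grip":1,"translation":[0,0,0.02],"angular":[0,0,0]},
    {"grip":1,"translation":[0,0,0.02],"angular":[0,0,0]},
    {"grip":1,"translation":[0,0,0.02],"angular":[0,0,0]},
    {"grip":1,"translation":[0,0,0.02],"angular":[0,0,0]}
  ]
}}

```text
clock: 10.4
position: [0.5424, -0.1633, 0.0756]
ee_rot: [0.216, -0.005, 0.976, 0.008]
ft_force: [-23.7, 5.1, 30.9]
grip_width: 0.682
```

{"fn": "step_arm", "kwargs": {
  "moves": [
    {"grip":1,"translation":[0,0,-0.01],"angular":[0,0,0]},
    {"grip":1,"translation":[0,0,-0.02],"angular":[0,0,0]},
    {"grip":1,"translation":[0,0,-0.02],"angular":[0,0,0]},
    {"grip":1,"translation":[0,0,-0.02],"angular":[0,0,0]},
    {"grip":1,"translation":[0,0,-0.02],"angular":[0,0,0]}
  ]
}}

```text
clock: 10.9
position: [0.5421, -0.1632, 0.0759]
ee_rot: [0.216, -0.005, 0.976, 0.006]
ft_force: [0.2, -0.5, -0.8]
grip_width: 0.683
```

```bash
python3 - <<'E'
from chk import *
snap('wrist','wrist13')
c=load('wrist13');p,r=camtcp(c);s=ctrl.sense();print(tray(p),tray(tcp()[0]),s['ft_force'])
a=c['img'][180:320,180:345];a=cv2.resize(np.clip(a*3.,0,255).astype(np.uint8),None,fx=4,fy=4,interpolation=cv2.INTER_CUBIC)
cv2.imwrite('pics/c13.png',a)
E
```

```text
[-4.52079447 54.54955155 -3.90285385] [-4.83136704 54.58099565 -3.73048356] [ 0.44287516  0.40709738 -0.7373496 ]
```

View pics/c13.png

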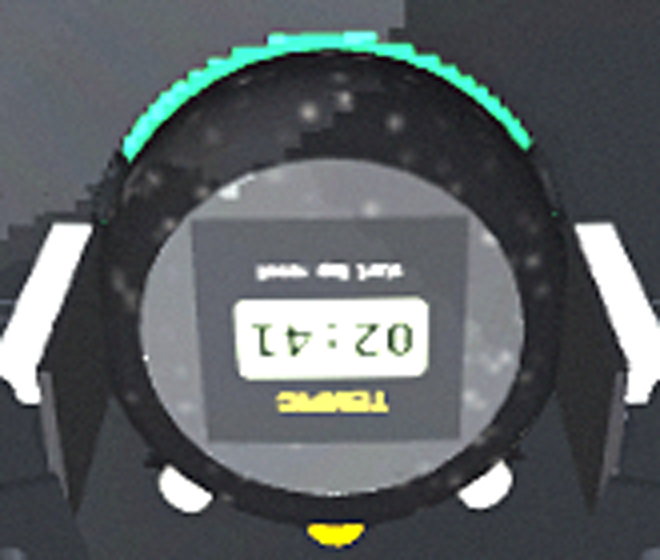

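{"fn": "step_arm", "kwargs": {
  "moves": [
    {"grip":1,"translation":[0.01,0,0],"angular":[0,0,0]},
    {"grip":1,"translation":[0.01,0,0],"angular":[0,0,0]},
    {"grip":1,"translation":[0.01,0,0],"angular":[0,0,0]},
    {"grip":1,"translation":[0.01,0,0.01],"angular":[0,0,0]},
    {"grip":1,"translation":[0.01,0,0.01],"angular":[0,0,0]}
  ]
}}

```text
clock: 11.45
position: [0.5414, -0.1633, 0.0753]
ee_rot: [0.216, -0.005, 0.976, 0.007]
ft_force: [-11.1, 2.2, 14.2]
grip_width: 0.684
```

```bash
python3 - <<'E'
from chk import *
snap('wrist','wrist14')
c=load('wrist14');p,r=camtcp(c);s=ctrl.sense();print(tray(p),tray(tcp()[0]),s['ft_force'])
a=c['img'][180:320,180:345];a=cv2.resize(np.clip(a*3.,0,255).astype(np.uint8),None,fx=4,fy=4,interpolation=cv2.INTER_CUBIC)
cv2.imwrite('pics/c14.png',a)
E
```

```text
[-5.41638224 54.41575528 -4.09293177] [-5.68793377 54.44789368 -3.9167179 ] [-11.47467113   2.43914654  13.92181234]
```

View pics/c14.png

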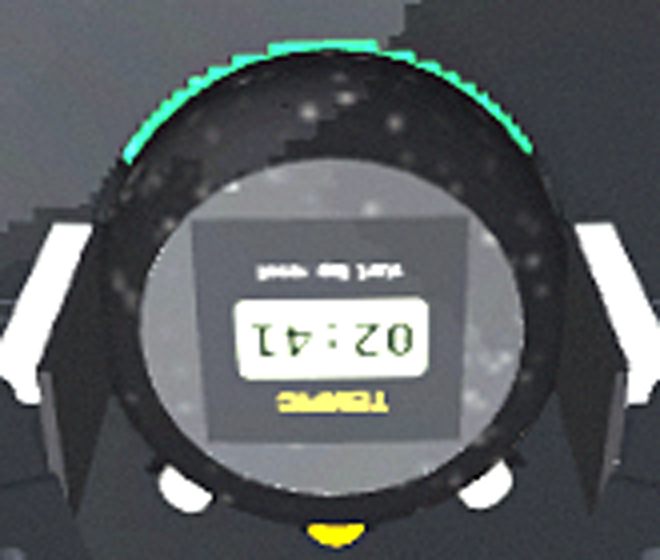

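{"fn": "step_arm", "kwargs": {
  "moves": [
    {"grip":0.2,"translation":[0,0,0],"angular":[0,0,0]},
    {"grip":-0.5,"translation":[0,0,0],"angular":[0,0,0]},
    {"grip":-1,"translation":[0,0,0],"angular":[0,0,0]},
    {"grip":-1,"translation":[0,0,-0.1],"angular":[0,0,0]},
    {"grip":-1,"translation":[0,0,-0.4],"angular":[0,0,0]}
  ]
}}

```text
clock: 12.0
position: [0.5238, -0.1631, 0.1092]
ee_rot: [0.214, -0.006, 0.977, 0.006]
ft_force: [0.1, -0.4, 1.0]
grip_width: 1.0
```

{"fn": "step_arm", "kwargs": {
  "moves": [
    {"grip":-1,"translation":[0,0,-0.3],"angular":[0,0,0]},
    {"grip":-1,"translation":[0,0,-0.4],"angular":[0,0,0]},
    {"grip":1,"translation":[0,0,-0.4],"angular":[0,0,0]},
    {"grip":1,"translation":[0,0,-0.4],"angular":[0,0,0]},
    {"grip":1,"translation":[0,0,-0.4],"angular":[0,0,0]}
  ]
}}

```text
clock: 12.5
position: [0.5077, -0.1641, 0.1463]
ee_rot: [0.215, -0.006, 0.977, 0.007]
ft_force: [-0.0, -0.0, 0.3]
grip_width: 0.517
```

```bash
python3 - <<'E'
from chk import *
snap('wrist','wrist15')
c=load('wrist15');p,r=camtcp(c);s=ctrl.sense();print(tray(p),tray(tcp()[0]),s['ft_force'],s['grip_width'],s['clock'])
a=c['img'][130:350,130:400];a=cv2.resize(np.clip(a*2.5,0,255).astype(np.uint8),None,fx=2.7,fy=2.7,interpolation=cv2.INTER_CUBIC)
cv2.imwrite('pics/c15.png',a)
E
```

```text
[-5.98189923 54.81487874 74.4418639 ] [-6.39173515 54.79033033 74.55759861] [ 0.3337557  -0.44561455 -1.03463699] 0.4239233872644165 12.55
```

View pics/c15.png

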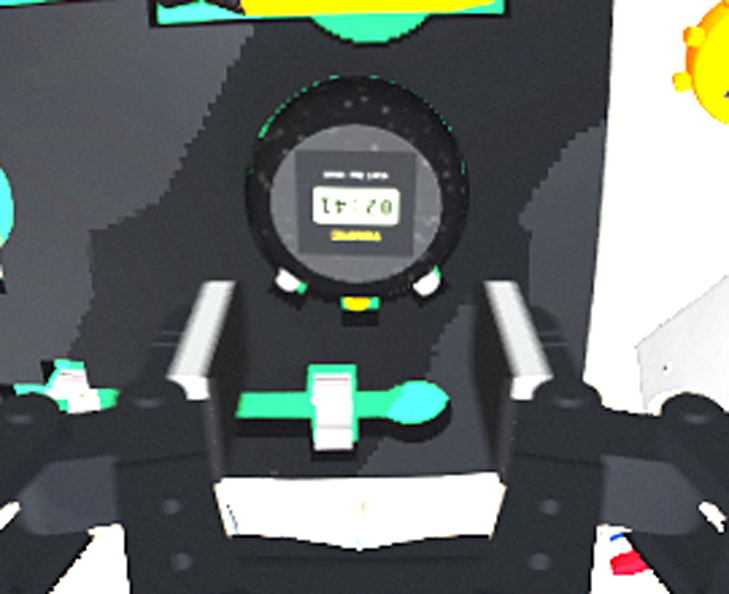

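The watch sits in its cut-out at c15 (355,205), buttons in their notches at (290,280), (357,303) and (427,284). Next I'll press it with shut fingertips.

{"fn": "step_arm", "kwargs": {
  "moves": [
    {"grip":1,"translation":[-0.012,0,0],"angular":[0,0,0]},
    {"grip":1,"translation":[-0.012,0,0.2],"angular":[0,0,0]},
    {"grip":1,"translation":[-0.012,0,0.4],"angular":[0,0,0]},
    {"grip":1,"translation":[-0.012,0,0.56],"angular":[0,0,0]},
    {"grip":1,"translation":[-0.012,0,0.56],"angular":[0,0,0]}
  ]
}}

```text
clock: 13.05
position: [0.5317, -0.1631, 0.0944]
ee_rot: [0.213, -0.006, 0.977, 0.006]
ft_force: [-0.3, -0.5, 0.2]
grip_width: 0.003
```

{"fn": "step_arm", "kwargs": {
  "moves": [
    {"grip":1,"translation":[0,0,0.02],"angular":[0,0,0]},
    {"grip":1,"translation":[0,0,0.04],"angular":[0,0,0]},
    {"grip":1,"translation":[0,0,0.05],"angular":[0,0,0]},
    {"grip":1,"translation":[0,0,0.06],"angular":[0,0,0]},
    {"grip":1,"translation":[0,0,0.06],"angular":[0,0,0]}
  ]
}}

```text
clock: 13.55
position: [0.5352, -0.1635, 0.0919]
ee_rot: [0.216, -0.005, 0.976, 0.007]
ft_force: [-0.2, 0.4, 0.0]
grip_width: -0.001
```

```bash
python3 - <<'E'
from chk import *
s=ctrl.sense();print(tray(tcp()[0]),M.T@s['ft_force'],s['grip_width'],s['clock'])
E
```

```text
[-4.30550452 54.50750066 13.6785753 ] [-0.11558651  0.35728642  0.10666727] -0.001395658715926728 13.55
```

{"fn": "step_arm", "kwargs": {
  "moves": [
    {"grip":1,"translation":[0,0,0.005],"angular":[0,0,0]},
    {"grip":1,"translation":[0,0,0.01],"angular":[0,0,0]},
    {"grip":1,"translation":[0,0,0.015],"angular":[0,0,0]},
    {"grip":1,"translation":[0,0,0.02],"angular":[0,0,0]},
    {"grip":1,"translation":[0,0,0.02],"angular":[0,0,0]}
  ]
}}

```text
clock: 14.05
position: [0.5359, -0.1634, 0.0897]
ee_rot: [0.216, -0.005, 0.976, 0.007]
ft_force: [0.4, 0.5, -0.2]
grip_width: 0.002
```

{"fn": "step_arm", "kwargs": {
  "moves": [
    {"grip":1,"translation":[0,0,0.005],"angular":[0,0,0]},
    {"grip":1,"translation":[0,0,0.01],"angular":[0,0,0]},
    {"grip":1,"translation":[0,0,0.015],"angular":[0,0,0]},
    {"grip":1,"translation":[0,0,0.015],"angular":[0,0,0]},
    {"grip":1,"translation":[0,0,0.015],"angular":[0,0,0]}
  ]
}}

```text
clock: 14.55
position: [0.5365, -0.1635, 0.0885]
ee_rot: [0.216, -0.005, 0.976, 0.007]
ft_force: [-3.3, -0.1, 3.5]
grip_width: 0.002
```

```bash
python3 - <<'E'
from chk import *
s=ctrl.sense();print(tray(tcp()[0]),M.T@s['ft_force'],s['grip_width'],s['clock'])
E
```

```text
[-4.51713361 54.44425897 10.05277793] [-1.51845175  0.00604968  4.55305003] 0.002356646615159236 14.55
```

{"fn": "step_arm", "kwargs": {
  "moves": [
    {"grip":1,"translation":[0,0,0.003],"angular":[0,0,0]},
    {"grip":1,"translation":[0,0,0.006],"angular":[0,0,0]},
    {"grip":1,"translation":[0,0,0.009],"angular":[0,0,0]},
    {"grip":1,"translation":[0,0,0.01],"angular":[0,0,0]},
    {"grip":1,"translation":[0,0,0.01],"angular":[0,0,0]}
  ]
}}

```text
clock: 15.05
position: [0.5367, -0.1638, 0.0876]
ee_rot: [0.216, -0.005, 0.976, 0.006]
ft_force: [-5.5, -0.3, 6.7]
grip_width: -0.005
```

```bash
python3 - <<'E'
from chk import *
s=ctrl.sense();print(tray(tcp()[0]),M.T@s['ft_force'],s['grip_width'],s['clock'])
E
```

```text
[-4.72637444 54.10524402  9.13258613] [-2.16024874 -0.1018854   8.43215434] -0.00476549820786102 15.05
```

Going down at 8 N, so continue.

{"fn": "step_arm", "kwargs": {
  "moves": [
    {"grip":1,"translation":[0,0,0.003],"angular":[0,0,0]},
    {"grip":1,"translation":[0,0,0.006],"angular":[0,0,0]},
    {"grip":1,"translation":[0,0,0.009],"angular":[0,0,0]},
    {"grip":1,"translation":[0,0,0.012],"angular":[0,0,0]},
    {"grip":1,"translation":[0,0,0.012],"angular":[0,0,0]}
  ]
}}

```text
clock: 15.55
position: [0.5369, -0.1639, 0.0865]
ee_rot: [0.215, -0.005, 0.976, 0.007]
ft_force: [-11.8, 0.5, 11.9]
grip_width: 0.002
```

```bash
python3 - <<'E'
from chk import *
s=ctrl.sense();print(tray(tcp()[0]),M.T@s['ft_force'],s['grip_width'],s['clock'])
E
```

```text
[-5.08867917 54.00653327  8.10837968] [-5.60152997  0.9495505  15.78916166] 0.0015674361008887485 15.55
```

{"fn": "step_arm", "kwargs": {
  "moves": [
    {"grip":1,"translation":[0,0,0.005],"angular":[0,0,0]},
    {"grip":1,"translation":[0,0,0.005],"angular":[0,0,0]},
    {"grip":1,"translation":[0,0,0.005],"angular":[0,0,0]},
    {"grip":1,"translation":[0,0,0.005],"angular":[0,0,0]},
    {"grip":1,"translation":[0,0,0.005],"angular":[0,0,0]}
  ]
}}

```text
clock: 16.05
position: [0.5378, -0.1637, 0.0861]
ee_rot: [0.216, -0.005, 0.976, 0.006]
ft_force: [-3.9, -1.8, 3.8]
grip_width: 0.006
```

```bash
python3 - <<'E'
from chk import *
s=ctrl.sense();print(tray(tcp()[0]),M.T@s['ft_force'],s['grip_width'],s['clock'])
E
```

```text
[-4.41305294 54.23011884  7.30012178] [-1.98827259 -1.70054442  5.06633452] 0.006294853668473478 16.05
```

Force dropped to 5 N, so it slid down. Continuing.

{"fn": "step_arm", "kwargs": {
  "moves": [
    {"grip":1,"translation":[0,0,0.003],"angular":[0,0,0]},
    {"grip":1,"translation":[0,0,0.006],"angular":[0,0,0]},
    {"grip":1,"translation":[0,0,0.009],"angular":[0,0,0]},
    {"grip":1,"translation":[0,0,0.01],"angular":[0,0,0]},
    {"grip":1,"translation":[0,0,0.01],"angular":[0,0,0]}
  ]
}}

```text
clock: 16.55
position: [0.5382, -0.1632, 0.0849]
ee_rot: [0.216, -0.006, 0.976, 0.007]
ft_force: [-0.5, -0.3, 0.8]
grip_width: 0.001
```

```bash
python3 - <<'E'
from chk import *
s=ctrl.sense();print(tray(tcp()[0]),M.T@s['ft_force'],s['grip_width'],s['clock'])
E
```

```text
[-4.49331183 54.6685414   6.10624142] [-0.0680759  -0.28263068  0.94497968] 0.0007937115918122387 16.55
```

{"fn": "step_arm", "kwargs": {
  "moves": [
    {"grip":1,"translation":[0,0,0.003],"angular":[0,0,0]},
    {"grip":1,"translation":[0,0,0.006],"angular":[0,0,0]},
    {"grip":1,"translation":[0,0,0.009],"angular":[0,0,0]},
    {"grip":1,"translation":[0,0,0.012],"angular":[0,0,0]},
    {"grip":1,"translation":[0,0,0.012],"angular":[0,0,0]}
  ]
}}

```text
clock: 17.05
position: [0.5384, -0.1632, 0.0846]
ee_rot: [0.216, -0.005, 0.976, 0.007]
ft_force: [-14.3, 1.5, 17.5]
grip_width: -0.003
```

```bash
python3 - <<'E'
from chk import *
s=ctrl.sense();print(tray(tcp()[0]),M.T@s['ft_force'],s['grip_width'],s['clock'])
E
```

```text
[-4.50529037 54.70408135  5.69464227] [-5.48806017  2.03343545 21.84517294] -0.002681052567951378 17.05
```

{"fn": "step_arm", "kwargs": {
  "moves": [
    {"grip":1,"translation":[0,0,-0.05],"angular":[0,0,0]},
    {"grip":1,"translation":[0,0,-0.3],"angular":[0,0,0]},
    {"grip":1,"translation":[0,0,-0.6],"angular":[0,0,0]},
    {"grip":1,"translation":[0,0,-0.7],"angular":[0,0,0]},
    {"grip":1,"translation":[0,0,-0.7],"angular":[0,0,0]}
  ]
}}

```text
clock: 17.55
position: [0.5098, -0.1643, 0.1492]
ee_rot: [0.217, -0.006, 0.976, 0.007]
ft_force: [0.3, -0.4, 0.3]
grip_width: 0.002
```

```bash
python3 - <<'E'
from chk import *
snap('wrist','wrist16')
c=load('wrist16');p,r=camtcp(c);s=ctrl.sense();print(tray(p),s['ft_force'],s['clock'])
a=c['img'][130:350,130:400];a=cv2.resize(np.clip(a*2.5,0,255).astype(np.uint8),None,fx=2.7,fy=2.7,interpolation=cv2.INTER_CUBIC)
cv2.imwrite('pics/c16.png',a)
E
```

```text
[-2.79772919 54.51112964 76.18684689] [-0.57775705  0.10114363 -0.90977237] 17.6
```

View pics/c16.png

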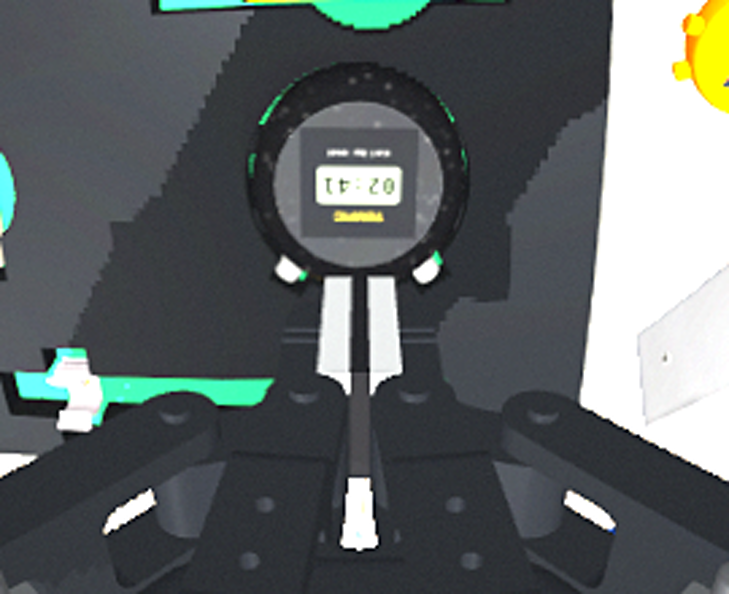

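```bash
python3 - <<'E'
from chk import *
Rt=spin(-1.3);s=ctrl.sense();p=tcp()[0];print(tray(p))
for y in (73,37):
  for z in (12,5.2): print(y,z,cmd(tw(-4.5,y,z),Rt))
E
```

```text
[-3.78552734 54.99041451 75.40088438]
73 12 (array([0.012, 0.179, 0.634]), array([ 0.001,  0.   , -0.001]))
73 5.2 (array([0.012, 0.179, 0.702]), array([ 0.001,  0.   , -0.001]))
37 12 (array([ 0.003, -0.181,  0.634]), array([ 0.001,  0.   , -0.001]))
37 5.2 (array([ 0.003, -0.181,  0.702]), array([ 0.001,  0.   , -0.001]))
```

{"fn": "step_arm", "kwargs": {
  "moves": [
    {"grip":1,"translation":[0.01,0.18,0.2],"angular":[0,0,0]},
    {"grip":1,"translation":[0.01,0.18,0.4],"angular":[0,0,0]},
    {"grip":1,"translation":[0.01,0.18,0.58],"angular":[0,0,0]},
    {"grip":1,"translation":[0.01,0.18,0.64],"angular":[0,0,0]},
    {"grip":1,"translation":[0.01,0.18,0.66],"angular":[0,0,0]}
  ]
}}

```text
clock: 18.1
position: [0.535, -0.1451, 0.0849]
ee_rot: [0.214, -0.006, 0.977, 0.006]
ft_force: [-0.4, 0.1, -0.7]
grip_width: 0.0
```

```bash
python3 - <<'E'
from chk import *
s=ctrl.sense();print(tray(tcp()[0]),M.T@s['ft_force'],cmd(tw(-4.5,73,5.2),spin(-1.3)))
E
```

```text
[-6.86175091 72.90879215  7.19457692] [-0.63424221  0.12191906 -0.4512572 ] (array([-0.024,  0.001,  0.02 ]), array([-0.   , -0.003, -0.001]))
```

{"fn": "step_arm", "kwargs": {
  "moves": [
    {"grip":1,"translation":[0,0,0.004],"angular":[0,0,0]},
    {"grip":1,"translation":[0,0,0.008],"angular":[0,0,0]},
    {"grip":1,"translation":[0,0,0.012],"angular":[0,0,0]},
    {"grip":1,"translation":[0,0,0.016],"angular":[0,0,0]},
    {"grip":1,"translation":[0,0,0.016],"angular":[0,0,0]}
  ]
}}

```text
clock: 18.6
position: [0.5366, -0.1453, 0.0862]
ee_rot: [0.216, -0.005, 0.976, 0.007]
ft_force: [0.2, -0.0, -0.5]
grip_width: -0.004
```

```bash
python3 - <<'E'
from chk import *
s=ctrl.sense();print(tray(tcp()[0]),M.T@s['ft_force'],cmd(tw(-4.5,37,8),spin(-1.3)))
E
```

```text
[-4.85190311 72.57055176  7.65975898] [ 0.00942341 -0.04668648 -0.51928538] (array([-0.012, -0.356, -0.004]), array([ 0.   , -0.   , -0.001]))
```

{"fn": "step_arm", "kwargs": {
  "moves": [
    {"grip":1,"translation":[0,0,0.006],"angular":[0,0,0]},
    {"grip":1,"translation":[0,0,0.012],"angular":[0,0,0]},
    {"grip":1,"translation":[0,0,0.018],"angular":[0,0,0]},
    {"grip":1,"translation":[0,0,0.023],"angular":[0,0,0]},
    {"grip":1,"translation":[0,0,0.023],"angular":[0,0,0]}
  ]
}}

```text
clock: 19.1
position: [0.5373, -0.1454, 0.0843]
ee_rot: [0.216, -0.005, 0.976, 0.007]
ft_force: [-9.8, 1.5, 13.2]
grip_width: -0.002
```

```bash
python3 - <<'E'
from chk import *
s=ctrl.sense();print(tray(tcp()[0]),M.T@s['ft_force'],cmd(tw(-4.5,37,7.5),spin(-1.3)))
E
```

```text
[-4.97806323 72.52293275  5.66489858] [-3.2508028   1.87607185 16.0447796 ] (array([-0.014, -0.355, -0.019]), array([ 0.001, -0.001, -0.001]))
```

The centre and left-side presses both bottomed at about 5.7 mm, so the watch is level on its floor. Next, the marker.

```bash
python3 - <<'E'
from chk import *
W=load('wrist1');V=load('wrist2')
for c,roi in [(W,(305,115,370,225)),(V,(405,90,475,215))]:
    h=hsv(c);b=c['img'].astype(int)
    a=c['img'][roi[1]:roi[3],roi[0]:roi[2]]
    bg=np.median(a.reshape(-1,3),0)
    # grey/blue : low (r-b) 
    m=(b[...,2]-b[...,0]<12)
    k=blob(m,roi,3);rr=cv2.minAreaRect(k);print(rr)
    box=cv2.boxPoints(rr);o=sorted(box,key=lambda q:q[1]);e0=(o[0]+o[1])/2;e1=(o[2]+o[3])/2
    c['e']=(e0,e1);print(e0,e1,[onz(c,q,.0078).round(4) for q in (e0,e1)])
for i in (0,1): print(tri([(W,W['e'][i]),(V,V['e'][i])]))
S=load('scene0')
Rt=R.from_euler('z',24.2,degrees=True)*R.from_matrix(np.diag([-1.,1,-1]))
print(cmd([.46,.05,.25],Rt),cmd([.46,.31,.15],Rt))
E
```

```text
((337.53082275390625, 172.29356384277344), (97.1355972290039, 11.65005874633789), 68.74949645996094)
[319.9276  127.02815] [355.13403 217.55898] [array([0.3983, 0.2906, 0.0078]), array([0.5269, 0.3509, 0.0078])]
((441.84814453125, 153.06106567382812), (115.87183380126953, 13.972297668457031), 68.101806640625)
[420.24045  99.30534] [463.45584 206.81679] [array([0.398 , 0.2905, 0.0078]), array([0.5283, 0.3531, 0.0078])]
(array([0.39814297, 0.29059032, 0.00768762]), [np.float64(0.0001856050768248569), np.float64(0.00018560507682483158)])
(array([0.52519216, 0.34913091, 0.01273573]), [np.float64(0.0004512280071489458), np.float64(0.00045122800714907915)])
(array([-0.011,  1.983, -1.797]), array([-0.05 ,  0.275, -0.258])) (array([ 0.392,  4.571, -0.848]), array([-0.05 ,  0.275, -0.258]))
```

{"fn": "step_arm", "kwargs": {
  "moves": [
    {"grip":1,"translation":[0,0,-0.3],"angular":[0,0,0]},
    {"grip":1,"translation":[0,0.2,-0.6],"angular":[0,0,0]},
    {"grip":0,"translation":[0,0.5,-0.9],"angular":[0,0.05,-0.05]},
    {"grip":-1,"translation":[0,0.8,-1],"angular":[-0.01,0.1,-0.1]},
    {"grip":-1,"translation":[0,1,-1],"angular":[-0.03,0.18,-0.18]}
  ]
}}

```text
clock: 19.6
position: [0.494, -0.0448, 0.1783]
ee_rot: [0.087, -0.14, 0.986, -0.001]
ft_force: [0.1, -0.6, -0.3]
grip_width: 0.505
```

```bash
python3 - <<'E'
from chk import *
p=tcp()[0]
Rt=R.from_euler('z',25,degrees=True)*R.from_matrix(np.diag([-1.,1,-1]))
print(p,cmd([.45,.31,.15],Rt),cmd([.44,.05,.22],Rt))
E
```

```text
[ 0.49402416 -0.04479334  0.17827831] (array([-0.515,  3.538,  0.284]), array([-0.025,  0.108, -0.098])) (array([ 0.178,  1.049, -0.482]), array([-0.025,  0.108, -0.098]))
```

{"fn": "step_arm", "kwargs": {
  "moves": [
    {"grip":-1,"translation":[-0.05,0.3,-0.05],"angular":[-0.01,0.05,-0.05]},
    {"grip":-1,"translation":[-0.1,0.6,-0.1],"angular":[-0.025,0.108,-0.098]},
    {"grip":-1,"translation":[-0.15,1,-0.1],"angular":[-0.025,0.108,-0.098]},
    {"grip":-1,"translation":[-0.15,1,-0.1],"angular":[-0.025,0.108,-0.098]},
    {"grip":-1,"translation":[-0.15,1,-0.1],"angular":[-0.025,0.108,-0.098]}
  ]
}}

```text
clock: 20.1
position: [0.4792, 0.0541, 0.1848]
ee_rot: [-0.001, -0.215, 0.977, -0.001]
ft_force: [-0.2, -0.2, 0.3]
grip_width: 1.001
```

{"fn": "step_arm", "kwargs": {
  "moves": [
    {"grip":-1,"translation":[-0.15,0.4,0],"angular":[0,0,0]},
    {"grip":-1,"translation":[-0.3,0.8,0],"angular":[0,0,0]},
    {"grip":-1,"translation":[-0.4,1,0],"angular":[0,0,0]},
    {"grip":-1,"translation":[-0.4,1,0],"angular":[0,0,0]},
    {"grip":-1,"translation":[-0.4,1,0],"angular":[0,0,0]}
  ]
}}

```text
clock: 20.6
position: [0.4742, 0.1595, 0.1849]
ee_rot: [-0.001, -0.213, 0.977, -0.001]
ft_force: [-0.3, -1.6, 0.1]
grip_width: 0.999
```

```bash
python3 - <<'E'
from chk import *
p=tcp()[0]
Rt=R.from_euler('z',25,degrees=True)*R.from_matrix(np.diag([-1.,1,-1]))
print(p,cmd([.46,.319,.12],Rt))
E
```

```text
[0.47416826 0.15946526 0.18491194] (array([-0.538,  1.51 ,  0.645]), array([-0.001, -0.002, -0.004]))
```

{"fn": "step_arm", "kwargs": {
  "moves": [
    {"grip":-1,"translation":[-0.15,0.4,0.1],"angular":[0,0,-0.004]},
    {"grip":-1,"translation":[-0.3,0.8,0.2],"angular":[0,0,-0.004]},
    {"grip":-1,"translation":[-0.4,1,0.4],"angular":[0,0,-0.004]},
    {"grip":-1,"translation":[-0.54,1,0.65],"angular":[0,0,-0.004]},
    {"grip":-1,"translation":[-0.54,1,0.65],"angular":[0,0,-0.004]}
  ]
}}

```text
clock: 21.1
position: [0.4808, 0.2718, 0.1166]
ee_rot: [-0.003, -0.216, 0.976, -0.003]
ft_force: [0.0, 0.2, -0.3]
grip_width: 0.999
```

{"fn": "step_arm", "kwargs": {
  "moves": [
    {"grip":-1,"translation":[0,0.3,0],"angular":[0,0,0]},
    {"grip":-1,"translation":[0,0.51,0],"angular":[0,0,0]},
    {"grip":-1,"translation":[0,0.51,0],"angular":[0,0,0]},
    {"grip":-1,"translation":[0,0.51,0],"angular":[0,0,0]},
    {"grip":-1,"translation":[0,0.51,0],"angular":[0,0,0]}
  ]
}}

```text
clock: 21.6
position: [0.4607, 0.3181, 0.1204]
ee_rot: [-0.001, -0.215, 0.977, -0.001]
ft_force: [-0.3, -0.5, -0.4]
grip_width: 1.001
```

```bash
python3 - <<'E'
from chk import *
snap('wrist','wrist17');p=tcp()[0];print(p,camtcp(load('wrist17'))[0])
E
```

```text
[0.46060613 0.31824859 0.12029543] [0.46121462 0.31816237 0.12031719]
```

View pics/wrist17.png

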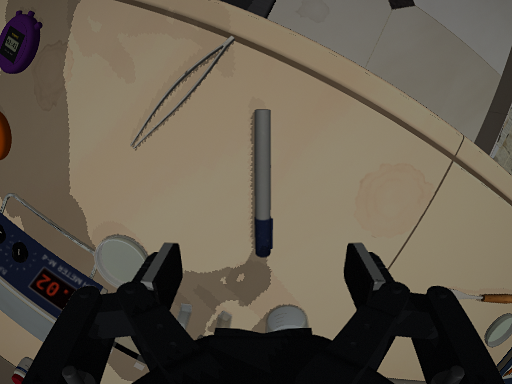

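The marker stands upright in the view, from (262,109) to its cap end at (264,256), centred between the fingers.

```bash
python3 - <<'E'
from chk import *
c=load('wrist17');b=c['img'].astype(int);h=hsv(c)
roi=(245,95,285,262)
m=((b[...,2]-b[...,0])<12)
z=np.zeros(m.shape,bool);z[roi[1]:roi[3],roi[0]:roi[2]]=1;m&=z
for v in range(108,262,12):
    x=np.where(m[v])[0]; print(v,(x.min(),x.max()) if len(x) else None,end=' ')
a=c['img'][95:265,225:305];cv2.imwrite('pics/c17.png',cv2.resize(np.clip(a*1.6,0,255).astype(np.uint8),None,fx=3.5,fy=3.5,interpolation=cv2.INTER_CUBIC))
p,r=camtcp(c)
def tb(uv,zw):
    X=onz(c,uv,zw);return (r.inv().apply(X-p)*1e3).round(1),X.round(4)
print()
for q in [(262,109),(264.5,257),(262.5,150),(264,230)]: print(q,tb(q,.0078))
E
```

```text
108 None 120 (np.int64(255), np.int64(269)) 132 (np.int64(255), np.int64(269)) 144 (np.int64(255), np.int64(269)) 156 (np.int64(255), np.int64(269)) 168 (np.int64(255), np.int64(269)) 180 (np.int64(255), np.int64(269)) 192 (np.int64(255), np.int64(269)) 204 (np.int64(255), np.int64(269)) 216 (np.int64(255), np.int64(270)) 228 (np.int64(255), np.int64(272)) 240 (np.int64(255), np.int64(272)) 252 (np.int64(256), np.int64(270)) 
(262, 109) (array([ 68.3,  -0. , 112.6]), array([0.3992, 0.2891, 0.0078]))
(264.5, 257) (array([-74.2,   2.4, 112.4]), array([0.5275, 0.3513, 0.0078]))
(262.5, 150) (array([ 32.5,   0.4, 112.6]), array([0.4315, 0.3046, 0.0078]))
(264, 230) (array([-44.2,   1.8, 112.4]), array([0.5005, 0.3381, 0.0078]))
```

View pics/c17.png

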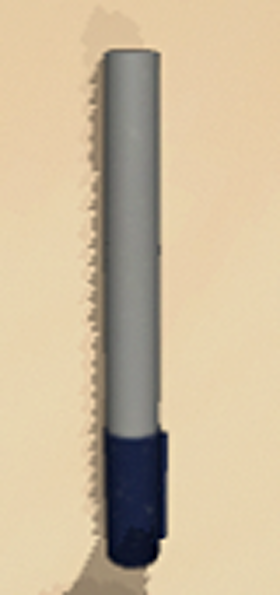

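{"fn": "step_arm", "kwargs": {
  "moves": [
    {"grip":-1,"translation":[-0.02,0,0.3],"angular":[0,0,0]},
    {"grip":-1,"translation":[-0.02,0,0.6],"angular":[0,0,0]},
    {"grip":-0.3,"translation":[-0.02,0,0.85],"angular":[0,0,0]},
    {"grip":-0.3,"translation":[-0.02,0,0.95],"angular":[0,0,0]},
    {"grip":-0.3,"translation":[-0.02,0,1],"angular":[0,0,0]}
  ]
}}

```text
clock: 22.15
position: [0.4612, 0.3197, 0.019]
ee_rot: [-0.002, -0.216, 0.976, -0.001]
ft_force: [-0.1, 0.6, 0.8]
grip_width: 0.647
```

{"fn": "step_arm", "kwargs": {
  "moves": [
    {"grip":-0.3,"translation":[0,0,0.08],"angular":[0,0,0]},
    {"grip":-0.3,"translation":[0,0,0.14],"angular":[0,0,0]},
    {"grip":-0.3,"translation":[0,0,0.16],"angular":[0,0,0]},
    {"grip":-0.3,"translation":[0,0,0.16],"angular":[0,0,0]},
    {"grip":-0.3,"translation":[0,0,0.16],"angular":[0,0,0]}
  ]
}}

```text
clock: 22.65
position: [0.4613, 0.321, 0.004]
ee_rot: [-0.001, -0.217, 0.976, -0.001]
ft_force: [-1.2, -0.3, -0.1]
grip_width: 0.65
```

```bash
python3 - <<'E'
from chk import *
snap('wrist','wrist18');s=ctrl.sense();print(tcp()[0],camtcp(load('wrist18'))[0],s['ft_force'],s['grip_width'])
E
```

```text
[0.46127243 0.32104325 0.00402165] [0.46178297 0.32114339 0.00391021] [ 0.00481233 -0.56887028  0.41366681] 0.6479886542283465
```

View pics/wrist18.png

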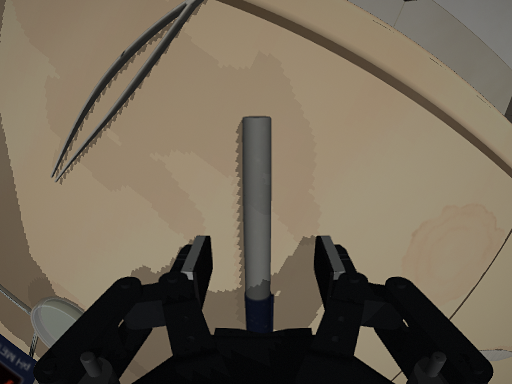

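{"fn": "step_arm", "kwargs": {
  "moves": [
    {"grip":-0.3,"translation":[0,-0.02,0],"angular":[0,0,0]},
    {"grip":1,"translation":[0,-0.02,0],"angular":[0,0,0]},
    {"grip":1,"translation":[0,-0.02,0],"angular":[0,0,0]},
    {"grip":1,"translation":[0,-0.02,0],"angular":[0,0,0]},
    {"grip":1,"translation":[0,-0.02,0],"angular":[0,0,0]}
  ],
  "grip_force": 40
}}

```text
clock: 23.2
position: [0.462, 0.319, 0.0038]
ee_rot: [-0.001, -0.217, 0.976, -0.001]
ft_force: [-1.2, -0.5, 1.9]
grip_width: 0.154
```

{"fn": "step_arm", "kwargs": {
  "moves": [
    {"grip":1,"translation":[0,0,0],"angular":[0,0,0]},
    {"grip":1,"translation":[0,0,0],"angular":[0,0,0]},
    {"grip":1,"translation":[0,0,-0.1],"angular":[0,0,0]},
    {"grip":1,"translation":[0,0,-0.4],"angular":[0,0,0]},
    {"grip":1,"translation":[0,0,-0.8],"angular":[0,0,0]}
  ]
}}

```text
clock: 23.7
position: [0.4608, 0.3183, 0.0832]
ee_rot: [-0.003, -0.217, 0.976, -0.002]
ft_force: [0.3, 0.9, 0.5]
grip_width: 0.153
```

```bash
python3 - <<'E'
from chk import *
snap('wrist','wrist19');s=ctrl.sense();print(tcp()[0],s['ft_force'],s['grip_width'],s['joint_pos'].round(2),s['clock'])
E
```

```text
[0.46476503 0.3206966  0.09142176] [2.66771233 1.61780818 5.20306488] 0.15268134843275133 [-0.98  0.38  0.4   1.74 -0.17  1.05  1.48] 23.75
```

View pics/wrist19.png

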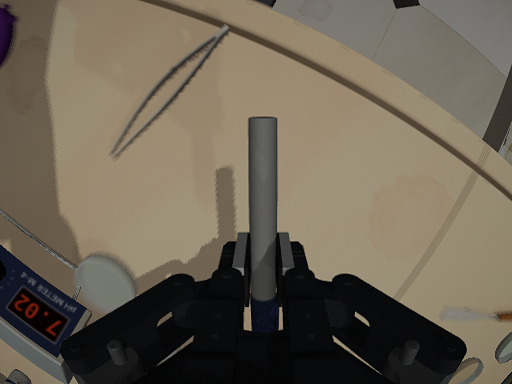

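```bash
cat >> place.py <<'E'
Rpen=R.from_matrix(np.array([ye,xe,-ze]).T)
E
python3 - <<'E'
from chk import *
c=load('wrist19')
for h in (0,4,8): print(h,tp(c,(263,117),h))
print(tp(c,(263,296),8),'cap edge')
p,r=tcp()
P=tw(72,0,70)
print(np.linalg.det(Rpen.as_matrix()),P,cmd(P,Rpen))
print(r.as_matrix().round(2),Rpen.as_matrix().round(2))
Rd=R.from_euler('z',2-90,degrees=True)*R.from_matrix(np.diag([-1.,1,-1]));print(Rd.as_matrix().round(2),cmd([.5,0,.25],Rd))
E
```

```text
0 [69.55  0.72  0.  ]
4 [69.84  0.72 -4.  ]
8 [70.13  0.71 -8.  ]
[-27.89   0.75  -8.  ] cap edge
1.0000000000000002 [ 0.5824485  -0.21633644  0.17517006] (array([ 1.202, -5.363, -0.846]), array([-0.178, -0.272,  1.233]))
[[-0.91 -0.42  0.  ]
 [-0.42  0.91  0.  ]
 [-0.    0.   -1.  ]] [[-0.04  0.91  0.42]
 [ 1.    0.03  0.01]
 [-0.    0.42 -0.91]]
[[-0.03  1.    0.  ]
 [ 1.    0.03  0.  ]
 [ 0.    0.   -1.  ]] (array([ 1.03 , -3.054, -1.592]), array([0.003, 0.002, 1.256]))
```

{"fn": "step_arm", "kwargs": {
  "moves": [
    {"grip":1,"translation":[0,-0.1,-0.3],"angular":[0,0,0]},
    {"grip":1,"translation":[0,-0.3,-0.6],"angular":[0,0,0.08]},
    {"grip":1,"translation":[0.1,-0.6,-0.9],"angular":[0,0,0.16]},
    {"grip":1,"translation":[0.2,-0.9,-1],"angular":[0,0,0.25]},
    {"grip":1,"translation":[0.3,-1,-1],"angular":[0,0,0.34]}
  ]
}}

```text
clock: 24.25
position: [0.4799, 0.2128, 0.1867]
ee_rot: [0.001, 0.054, 0.999, -0.0]
ft_force: [0.2, 0.8, -0.2]
grip_width: 0.155
```

```bash
python3 - <<'E'
from chk import *
Rd=R.from_euler('z',2-90,degrees=True)*R.from_matrix(np.diag([-1.,1,-1]));print(cmd([.5,0,.24],Rd),tcp()[0])
E
```

```text
(array([-0.429, -2.094, -0.531]), array([0.001, 0.001, 0.91 ])) [0.47985753 0.2127887  0.18673813]
```

{"fn": "step_arm", "kwargs": {
  "moves": [
    {"grip":1,"translation":[-0.05,-0.3,-0.15],"angular":[0,0,0.09]},
    {"grip":1,"translation":[-0.1,-0.6,-0.3],"angular":[0,0,0.18]},
    {"grip":1,"translation":[-0.15,-0.9,-0.45],"angular":[0,0,0.27]},
    {"grip":1,"translation":[-0.2,-1,-0.53],"angular":[0,0,0.36]},
    {"grip":1,"translation":[-0.2,-1,-0.53],"angular":[0,0,0.45]}
  ]
}}

```text
clock: 24.75
position: [0.489, 0.1122, 0.2391]
ee_rot: [0.001, 0.396, 0.918, -0.0]
ft_force: [0.1, 0.7, -0.1]
grip_width: 0.154
```

```bash
python3 - <<'E'
from chk import *
Rd=R.from_euler('z',2-90,degrees=True)*R.from_matrix(np.diag([-1.,1,-1]));print(cmd([.52,-.05,.24],Rd),tcp()[0])
E
```

```text
(array([-1.391, -0.889, -0.007]), array([0.001, 0.001, 0.46 ])) [0.48902017 0.11217555 0.23914277]
```

{"fn": "step_arm", "kwargs": {
  "moves": [
    {"grip":1,"translation":[-0.25,-0.15,0],"angular":[0,0,0.09]},
    {"grip":1,"translation":[-0.5,-0.3,0],"angular":[0,0,0.18]},
    {"grip":1,"translation":[-0.75,-0.45,0],"angular":[0,0,0.27]},
    {"grip":1,"translation":[-1,-0.6,0],"angular":[0,0,0.36]},
    {"grip":1,"translation":[-1,-0.65,0],"angular":[0,0,0.45]}
  ]
}}

```text
clock: 25.25
position: [0.5109, -0.0068, 0.238]
ee_rot: [0.001, 0.69, 0.724, -0.001]
ft_force: [-0.2, -0.5, 0.6]
grip_width: 0.156
```

```bash
python3 - <<'E'
from chk import *
print(tcp()[0]);[print(z,cmd(tw(72,0,z),Rpen),tw(72,0,z)) for z in (90,60)]
s=ctrl.sense();print(s['joint_pos'].round(2))
E
```

```text
[ 0.51091965 -0.00681862  0.23801284]
90 (array([-2.125,  0.528,  0.454]), array([-0.278,  0.   ,  0.009])) [ 0.57400144 -0.21663584  0.19329622]
60 (array([-2.126,  0.655,  0.726]), array([-0.278,  0.   ,  0.009])) [ 0.58667203 -0.21618674  0.16610698]
[-0.81  0.16  0.86  1.7  -0.12  1.34  0.12]
```

{"fn": "step_arm", "kwargs": {
  "moves": [
    {"grip":1,"translation":[-0.3,0.1,0],"angular":[0,0,0]},
    {"grip":1,"translation":[-0.6,0.2,0],"angular":[-0.07,0,0]},
    {"grip":1,"translation":[-0.9,0.3,0],"angular":[-0.14,0,0]},
    {"grip":1,"translation":[-1,0.3,0],"angular":[-0.21,0,0]},
    {"grip":1,"translation":[-1,0.3,0],"angular":[-0.278,0,0.009]}
  ]
}}

```text
clock: 25.75
position: [0.5466, -0.1033, 0.238]
ee_rot: [0.151, 0.675, 0.704, 0.158]
ft_force: [-0.9, -1.9, -1.1]
grip_width: 0.155
```

```bash
python3 - <<'E'
from chk import *
print(tcp()[0]);[print(z,cmd(tw(72,0,z),Rpen),tw(72,0,z)) for z in (60,30)]
s=ctrl.sense();print(s['joint_pos'].round(2))
E
```

```text
[ 0.54656401 -0.10334727  0.23802894]
60 (array([-1.145,  0.014,  0.8  ]), array([ 0.002, -0.003,  0.004])) [ 0.58667203 -0.21618674  0.16610698]
30 (array([-1.146,  0.013,  1.1  ]), array([ 0.002, -0.003,  0.004])) [ 0.59934262 -0.21573763  0.13891775]
[-0.75 -0.17  0.87  1.98  0.07  0.84  0.14]
```

{"fn": "step_arm", "kwargs": {
  "moves": [
    {"grip":1,"translation":[-0.3,0,0.1],"angular":[0,0,0]},
    {"grip":1,"translation":[-0.6,0.01,0.3],"angular":[0,0,0]},
    {"grip":1,"translation":[-0.9,0.01,0.5],"angular":[0,0,0.004]},
    {"grip":1,"translation":[-1,0.01,0.7],"angular":[0,0,0.004]},
    {"grip":1,"translation":[-1,0.01,0.8],"angular":[0,0,0.004]}
  ]
}}

```text
clock: 26.25
position: [0.5853, -0.2011, 0.1635]
ee_rot: [0.148, 0.678, 0.703, 0.155]
ft_force: [0.2, 0.1, -0.5]
grip_width: 0.152
```

{"fn": "step_arm", "kwargs": {
  "moves": [
    {"grip":1,"translation":[-0.14,0,0],"angular":[0,0,0]},
    {"grip":1,"translation":[-0.14,0,0.1],"angular":[0,0,0]},
    {"grip":1,"translation":[-0.14,0,0.2],"angular":[0,0,0]},
    {"grip":1,"translation":[-0.14,0,0.25],"angular":[0,0,0]},
    {"grip":1,"translation":[-0.14,0,0.25],"angular":[0,0,0]}
  ]
}}

```text
clock: 26.75
position: [0.5966, -0.2116, 0.142]
ee_rot: [0.148, 0.676, 0.704, 0.157]
ft_force: [-0.1, -0.5, -0.5]
grip_width: 0.151
```

```bash
python3 - <<'E'
from chk import *
snap('wrist','wrist20');snap('scene','scene20')
print(tray(tcp()[0]),tray(camtcp(load('wrist20'))[0]));[print(z,cmd(tw(72,0,z),Rpen)) for z in (20,2)]
s=ctrl.sense();print(s['joint_pos'].round(2),s['clock'])
E
```

```text
[71.46325653  3.75748819 34.60744561] [70.49218609  4.57891997 33.741424  ]
20 (array([-0.038,  0.005,  0.146]), array([-0.001, -0.004,  0.002]))
2 (array([-0.039,  0.006,  0.326]), array([-0.001, -0.004,  0.002]))
[-0.48  0.33  1.04  1.91 -0.74  0.79  0.98] 26.85
```

View pics/wrist20.png

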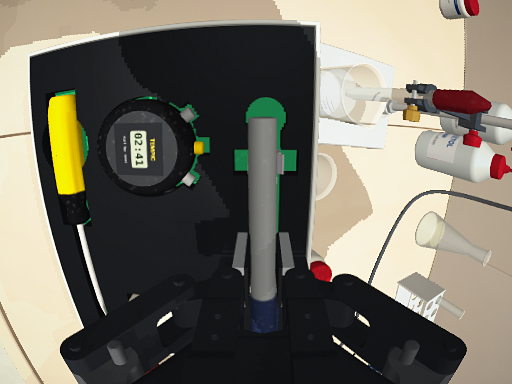

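```bash
python3 - <<'E'
from chk import *
c=load('wrist20');a=c['img'][85:245,200:330];cv2.imwrite('pics/c20.png',cv2.resize(np.clip(a*2.,0,255).astype(np.uint8),None,fx=3.7,fy=3.7,interpolation=cv2.INTER_CUBIC))
a=load('scene20')['img'][150:270,220:350];cv2.imwrite('pics/s20.png',cv2.resize(a,None,fx=4.5,fy=4.5,interpolation=cv2.INTER_CUBIC))
E
```

```text
(no output)
```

View pics/c20.png

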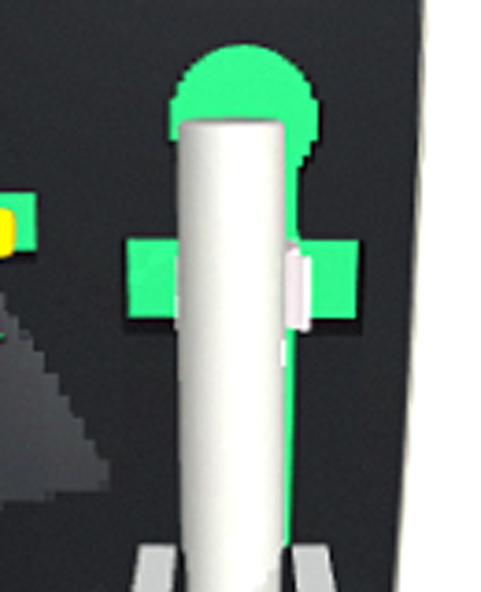

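View pics/s20.png

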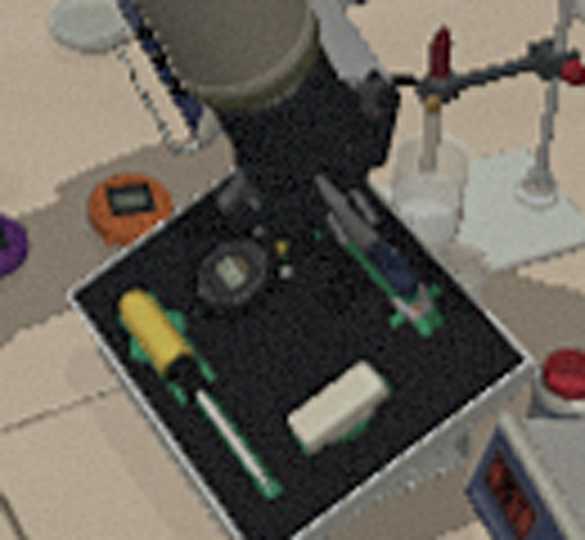

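```bash
python3 - <<'E'
from chk import *
c=load('wrist20');f=lambda u,v:(200+(u+.5)/3.7-.5,85+(v+.5)/3.7-.5)
p,r=camtcp(c);u=tray(p)[2];print(tray(p))
for q in [(170,100),(318,100),(127,280),(358,280),(242,44),(242,240),(242,330)]: print(q,pl(c,f(*q),0),pl(c,f(*q),-12))
for q in [(178,140),(287,140),(181,400),(286,400),(233,120)]: print('pen',pl(c,f(*q),u+4))
E
```

```text
[70.49218609  4.57891997 33.741424  ]
(170, 100) [60.6  75.05 -0.  ] [ 59.88  74.47 -12.  ]
(318, 100) [84.21 75.19  0.  ] [ 85.09  74.62 -12.  ]
(127, 280) [53.28 45.49 -0.  ] [ 52.07  42.9  -12.  ]
(358, 280) [91.39 45.68 -0.  ] [ 92.76  43.11 -12.  ]
(242, 44) [72.04 84.07 -0.  ] [ 72.1  84.1 -12. ]
(242, 240) [72.2 52.2 -0. ] [ 72.28  50.07 -12.  ]
(242, 330) [72.29 37.01 -0.  ] [ 72.37  33.85 -12.  ]
pen [63.84 71.78 37.74]
pen [77.59 71.84 37.74]
pen [63.97 37.25 37.74]
pen [77.99 37.32 37.74]
pen [70.77 74.33 37.74]
```

```bash
python3 - <<'E'
from chk import *
print(tray(tcp()[0]));[print(z,cmd(tw(71.9,0.2,z),Rpen)) for z in (15,4)]
E
```

```text
[71.46325653  3.75748819 34.60744561]
15 (array([-0.037,  0.004,  0.196]), array([-0.001, -0.004,  0.002]))
4 (array([-0.037,  0.005,  0.306]), array([-0.001, -0.004,  0.002]))
```

{"fn": "step_arm", "kwargs": {
  "moves": [
    {"grip":1,"translation":[-0.037,0.004,0],"angular":[0,-0.004,0.002]},
    {"grip":1,"translation":[-0.037,0.004,0.1],"angular":[0,-0.004,0.002]},
    {"grip":1,"translation":[-0.037,0.004,0.18],"angular":[0,-0.004,0.002]},
    {"grip":1,"translation":[-0.037,0.004,0.22],"angular":[0,-0.004,0.002]},
    {"grip":1,"translation":[-0.037,0.004,0.22],"angular":[0,-0.004,0.002]}
  ]
}}

```text
clock: 27.35
position: [0.6063, -0.2149, 0.1215]
ee_rot: [0.149, 0.678, 0.703, 0.154]
ft_force: [-0.3, -1.0, -0.6]
grip_width: 0.152
```

```bash
python3 - <<'E'
from chk import *
snap('wrist','wrist21');s=ctrl.sense()
c=load('wrist21');print(tray(camtcp(c)[0]))
print(tray(tcp()[0]),M.T@s['ft_force']);[print(z,cmd(tw(71.9,0.2,z),Rpen)) for z in (4,2)]
a=c['img'][85:245,200:330];cv2.imwrite('pics/c21.png',cv2.resize(np.clip(a*2.,0,255).astype(np.uint8),None,fx=3.7,fy=3.7,interpolation=cv2.INTER_CUBIC))
E
```

```text
[70.43957377  0.98228625 11.07590523]
[71.19828845  0.24816183 11.72911349] [-0.26261319  0.30012312  0.14865946]
4 (array([-0.   ,  0.007,  0.077]), array([-0.002,  0.001,  0.   ]))
2 (array([-0.   ,  0.007,  0.097]), array([-0.002,  0.001,  0.   ]))
```

View pics/c21.png

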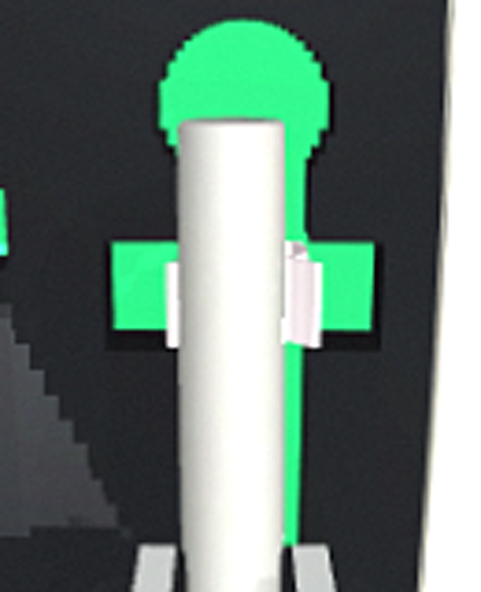

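```bash
python3 - <<'E'
from chk import *
c=load('wrist21');f=lambda u,v:(200+(u+.5)/3.7-.5,85+(v+.5)/3.7-.5)
p,r=camtcp(c);u=tray(p)[2]
for q in [(111,285),(375,285),(160,100),(328,100)]: print(q,pl(c,f(*q),0))
for q in [(165,300),(322,300)]: print('lip',pl(c,f(*q),4.5))
for q in [(178,140),(287,140),(181,400),(286,400),(233,120)]: print('pen',pl(c,f(*q),u+4))
E
```

```text
(111, 285) [53.35 46.08 -0.  ]
(375, 285) [91.33 46.17 -0.  ]
(160, 100) [60.75 72.54  0.  ]
(328, 100) [84.06 72.61  0.  ]
lip [61.41 44.92  4.5 ]
lip [83.36 44.97  4.5 ]
pen [64.02 68.27 15.08]
pen [77.73 68.28 15.08]
pen [64.03 33.77 15.08]
pen [78.03 33.8  15.08]
pen [70.94 70.79 15.08]
```

{"fn": "step_arm", "kwargs": {
  "moves": [
    {"grip":1,"translation":[-0.006,0.014,0],"angular":[0,0,0]},
    {"grip":1,"translation":[-0.006,0.014,0.03],"angular":[0,0,0]},
    {"grip":1,"translation":[-0.006,0.014,0.06],"angular":[0,0,0]},
    {"grip":1,"translation":[-0.006,0.014,0.07],"angular":[0,0,0]},
    {"grip":1,"translation":[-0.006,0.014,0.07],"angular":[0,0,0]}
  ]
}}

```text
clock: 27.9
position: [0.6107, -0.2156, 0.1166]
ee_rot: [0.15, 0.678, 0.703, 0.155]
ft_force: [-0.2, 0.1, -0.1]
grip_width: 0.151
```

```bash
python3 - <<'E'
from chk import *
snap('wrist','wrist22');s=ctrl.sense()
c=load('wrist22');print(tray(camtcp(c)[0]))
print(tray(tcp()[0]),M.T@s['ft_force'])
a=c['img'][85:245,200:330];cv2.imwrite('pics/c22.png',cv2.resize(np.clip(a*2.,0,255).astype(np.uint8),None,fx=3.7,fy=3.7,interpolation=cv2.INTER_CUBIC))
E
```

```text
[72.37265318  0.14628823  4.82300669]
[72.92606979 -0.34140022  5.11778811] [-0.55811217 -0.31662226 -0.30940251]
```

View pics/c22.png

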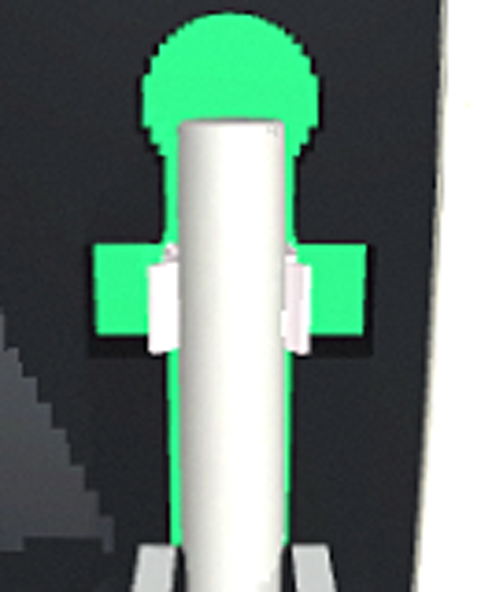

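{"fn": "step_arm", "kwargs": {
  "moves": [
    {"grip":1,"translation":[0,-0.004,0.01],"angular":[0,0,0]},
    {"grip":1,"translation":[0,-0.004,0.02],"angular":[0,0,0]},
    {"grip":1,"translation":[0,-0.004,0.025],"angular":[0,0,0]},
    {"grip":1,"translation":[0,-0.004,0.025],"angular":[0,0,0]},
    {"grip":1,"translation":[0,-0.004,0.025],"angular":[0,0,0]}
  ]
}}

```text
clock: 28.45
position: [0.6114, -0.2156, 0.1144]
ee_rot: [0.15, 0.678, 0.703, 0.155]
ft_force: [-0.3, 0.3, -0.9]
grip_width: 0.154
```

```bash
python3 - <<'E'
from chk import *
s=ctrl.sense();print(tray(tcp()[0]),M.T@s['ft_force'])
E
```

```text
[72.55543565 -0.31468203  2.69728917] [-0.62447562  0.29614875 -0.7451448 ]
```

{"fn": "step_arm", "kwargs": {
  "moves": [
    {"grip":1,"translation":[0,0,0.005],"angular":[0,0,0]},
    {"grip":1,"translation":[0,0,0.01],"angular":[0,0,0]},
    {"grip":1,"translation":[0,0,0.014],"angular":[0,0,0]},
    {"grip":1,"translation":[0,0,0.014],"angular":[0,0,0]},
    {"grip":1,"translation":[0,0,0.014],"angular":[0,0,0]}
  ]
}}

```text
clock: 28.95
position: [0.6119, -0.2159, 0.1135]
ee_rot: [0.15, 0.678, 0.703, 0.155]
ft_force: [-5.0, 1.2, 6.3]
grip_width: 0.153
```

```bash
python3 - <<'E'
from chk import *
s=ctrl.sense();print(tray(tcp()[0]),M.T@s['ft_force'])
E
```

```text
[72.60756468 -0.60975242  1.71048434] [-1.8842333   1.35430807  7.77888339]
```

{"fn": "step_arm", "kwargs": {
  "moves": [
    {"grip":0.5,"translation":[0,0,-0.005],"angular":[0,0,0]},
    {"grip":0.2,"translation":[0,0,-0.005],"angular":[0,0,0]},
    {"grip":0.2,"translation":[0,0,-0.005],"angular":[0,0,0]},
    {"grip":0.2,"translation":[0,0,-0.1],"angular":[0,0,0]},
    {"grip":0.2,"translation":[0,0,-0.3],"angular":[0,0,0]}
  ]
}}

```text
clock: 29.45
position: [0.5987, -0.2156, 0.1397]
ee_rot: [0.149, 0.678, 0.703, 0.154]
ft_force: [0.1, -0.0, 0.9]
grip_width: 0.4
```

{"fn": "step_arm", "kwargs": {
  "moves": [
    {"grip":0.2,"translation":[0,0,-0.2],"angular":[0,0,0]},
    {"grip":1,"translation":[0,0,-0.3],"angular":[0,0,0]},
    {"grip":1,"translation":[0,0,-0.3],"angular":[0,0,0]},
    {"grip":1,"translation":[0,0,-0.3],"angular":[0,0,0]},
    {"grip":1,"translation":[0,0,-0.3],"angular":[0,0,0]}
  ]
}}

```text
clock: 29.95
position: [0.5867, -0.216, 0.167]
ee_rot: [0.15, 0.678, 0.703, 0.155]
ft_force: [1.1, 0.0, 0.2]
grip_width: -0.001
```

```bash
python3 - <<'E'
from chk import *
snap('wrist','wrist23');snap('scene','scene23');s=ctrl.sense();print(tray(tcp()[0]),s['clock'],s['grip_width'])
E
```

```text
[ 7.23217797e+01 -5.16741317e-02  6.07500385e+01] 30.05 -0.003278551541556814
```

View pics/wrist23.png

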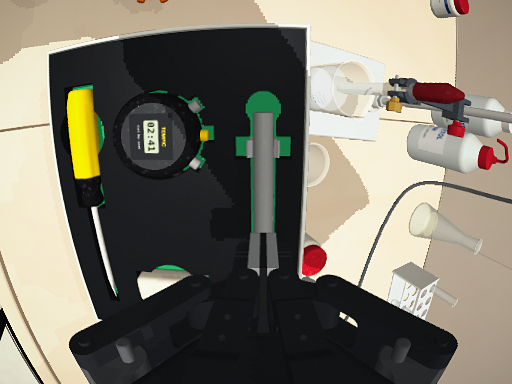

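The marker rests straight on both clips: its end is at (263,113) and the left clip at (263,147). I'll press inboard of each clip, at y = ±27 mm, so the shut fingertips miss the clip lips.

{"fn": "step_arm", "kwargs": {
  "moves": [
    {"grip":1,"translation":[0.15,0,0],"angular":[0,0,0]},
    {"grip":1,"translation":[0.27,0,0.15],"angular":[0,0,0]},
    {"grip":1,"translation":[0.27,0,0.3],"angular":[0,0,0]},
    {"grip":1,"translation":[0.27,0,0.43],"angular":[0,0,0]},
    {"grip":1,"translation":[0.27,0,0.43],"angular":[0,0,0]}
  ]
}}

```text
clock: 30.55
position: [0.6035, -0.1872, 0.1254]
ee_rot: [0.148, 0.678, 0.704, 0.154]
ft_force: [0.2, 0.5, -0.5]
grip_width: -0.006
```

{"fn": "step_arm", "kwargs": {
  "moves": [
    {"grip":1,"translation":[0,0,0.01],"angular":[0,0,0]},
    {"grip":1,"translation":[0,0,0.02],"angular":[0,0,0]},
    {"grip":1,"translation":[0,0,0.03],"angular":[0,0,0]},
    {"grip":1,"translation":[0,0,0.03],"angular":[0,0,0]},
    {"grip":1,"translation":[0,0,0.03],"angular":[0,0,0]}
  ]
}}

```text
clock: 31.05
position: [0.6053, -0.1889, 0.1262]
ee_rot: [0.15, 0.678, 0.703, 0.155]
ft_force: [0.5, 0.3, 0.0]
grip_width: -0.003
```

```bash
python3 - <<'E'
from chk import *
s=ctrl.sense();print(tray(tcp()[0]),M.T@s['ft_force'])
E
```

```text
[72.85114953 26.65139664 15.53583033] [ 0.50131662  0.28046372 -0.18987576]
```

{"fn": "step_arm", "kwargs": {
  "moves": [
    {"grip":1,"translation":[0,-0.005,0.008],"angular":[0,0,0]},
    {"grip":1,"translation":[0,-0.005,0.016],"angular":[0,0,0]},
    {"grip":1,"translation":[0,-0.005,0.024],"angular":[0,0,0]},
    {"grip":1,"translation":[0,-0.005,0.032],"angular":[0,0,0]},
    {"grip":1,"translation":[0,-0.005,0.04],"angular":[0,0,0]}
  ]
}}

```text
clock: 31.55
position: [0.6064, -0.1889, 0.1225]
ee_rot: [0.15, 0.678, 0.703, 0.155]
ft_force: [-8.3, 2.3, 10.4]
grip_width: 0.001
```

```bash
python3 - <<'E'
from chk import *
s=ctrl.sense();print(tray(tcp()[0]),M.T@s['ft_force'])
E
```

```text
[72.30286626 26.58092881 11.72920837] [-3.09273318  2.61779348 12.88728674]
```

Contact at z 11.7 with 13 N. Pushing a little more.

{"fn": "step_arm", "kwargs": {
  "moves": [
    {"grip":1,"translation":[0,0,0.004],"angular":[0,0,0]},
    {"grip":1,"translation":[0,0,0.008],"angular":[0,0,0]},
    {"grip":1,"translation":[0,0,0.01],"angular":[0,0,0]},
    {"grip":1,"translation":[0,0,0.01],"angular":[0,0,0]},
    {"grip":1,"translation":[0,0,0.01],"angular":[0,0,0]}
  ]
}}

```text
clock: 32.05
position: [0.6068, -0.1889, 0.1213]
ee_rot: [0.15, 0.678, 0.703, 0.155]
ft_force: [-3.8, -0.3, 4.9]
grip_width: 0.004
```

```bash
python3 - <<'E'
from chk import *
s=ctrl.sense();print(tray(tcp()[0]),M.T@s['ft_force'])
E
```

```text
[72.18926489 26.59605265 10.42458836] [-1.35644706 -0.16985     6.04220809]
```

{"fn": "step_arm", "kwargs": {
  "moves": [
    {"grip":1,"translation":[0,0,0.005],"angular":[0,0,0]},
    {"grip":1,"translation":[0,0,0.01],"angular":[0,0,0]},
    {"grip":1,"translation":[0,0,0.015],"angular":[0,0,0]},
    {"grip":1,"translation":[0,0,0.02],"angular":[0,0,0]},
    {"grip":1,"translation":[0,0,0.02],"angular":[0,0,0]}
  ]
}}

```text
clock: 32.55
position: [0.6077, -0.1886, 0.119]
ee_rot: [0.15, 0.678, 0.703, 0.155]
ft_force: [-0.3, -0.5, -0.0]
grip_width: 0.003
```

```bash
python3 - <<'E'
from chk import *
s=ctrl.sense();print(tray(tcp()[0]),M.T@s['ft_force'])
E
```

```text
[71.97329497 26.78577478  8.01581746] [-0.31922778 -0.50856389  0.12695474]
```

{"fn": "step_arm", "kwargs": {
  "moves": [
    {"grip":1,"translation":[0,0,0.007],"angular":[0,0,0]},
    {"grip":1,"translation":[0,0,0.014],"angular":[0,0,0]},
    {"grip":1,"translation":[0,0,0.021],"angular":[0,0,0]},
    {"grip":1,"translation":[0,0,0.028],"angular":[0,0,0]},
    {"grip":1,"translation":[0,0,0.028],"angular":[0,0,0]}
  ]
}}

```text
clock: 33.05
position: [0.6092, -0.189, 0.1176]
ee_rot: [0.15, 0.678, 0.703, 0.155]
ft_force: [-7.5, 2.3, 10.3]
grip_width: 0.002
```

```bash
python3 - <<'E'
from chk import *
s=ctrl.sense();print(tray(tcp()[0]),M.T@s['ft_force'])
E
```

```text
[72.75307429 26.34726548  6.17962146] [-2.38587893  2.57739045 12.47994502]
```

{"fn": "step_arm", "kwargs": {
  "moves": [
    {"grip":1,"translation":[0,0,-0.1],"angular":[0,0,0]},
    {"grip":1,"translation":[-0.1,0,-0.15],"angular":[0,0,0]},
    {"grip":1,"translation":[-0.3,0,-0.15],"angular":[0,0,0]},
    {"grip":1,"translation":[-0.54,0,-0.15],"angular":[0,0,0]},
    {"grip":1,"translation":[-0.54,0,-0.13],"angular":[0,0,0]}
  ]
}}

```text
clock: 33.55
position: [0.6046, -0.248, 0.1298]
ee_rot: [0.152, 0.68, 0.701, 0.154]
ft_force: [0.0, -0.7, 1.0]
grip_width: -0.0
```

{"fn": "step_arm", "kwargs": {
  "moves": [
    {"grip":1,"translation":[0,0,0.02],"angular":[0,0,0]},
    {"grip":1,"translation":[0,0,0.04],"angular":[0,0,0]},
    {"grip":1,"translation":[0,0,0.05],"angular":[0,0,0]},
    {"grip":1,"translation":[0,0,0.06],"angular":[0,0,0]},
    {"grip":1,"translation":[0,0,0.06],"angular":[0,0,0]}
  ]
}}

```text
clock: 34.05
position: [0.608, -0.242, 0.123]
ee_rot: [0.15, 0.678, 0.703, 0.155]
ft_force: [1.3, 1.3, -0.0]
grip_width: 0.0
```

```bash
python3 - <<'E'
from chk import *
s=ctrl.sense();print(tray(tcp()[0]),M.T@s['ft_force'])
E
```

```text
[ 72.31111378 -26.52456633  12.33794179] [ 1.21842864  1.26644817 -0.60974453]
```

{"fn": "step_arm", "kwargs": {
  "moves": [
    {"grip":1,"translation":[0,0,0.006],"angular":[0,0,0]},
    {"grip":1,"translation":[0,0,0.012],"angular":[0,0,0]},
    {"grip":1,"translation":[0,0,0.018],"angular":[0,0,0]},
    {"grip":1,"translation":[0,0,0.024],"angular":[0,0,0]},
    {"grip":1,"translation":[0,0,0.024],"angular":[0,0,0]}
  ]
}}

```text
clock: 34.55
position: [0.6084, -0.2428, 0.1211]
ee_rot: [0.15, 0.678, 0.703, 0.155]
ft_force: [-5.6, 3.1, 5.7]
grip_width: -0.001
```

```bash
python3 - <<'E'
from chk import *
s=ctrl.sense();print(tray(tcp()[0]),M.T@s['ft_force'])
E
```

```text
[ 71.75986701 -27.39888331  10.42843665] [-2.54362366  3.30826201  7.47638525]
```

{"fn": "step_arm", "kwargs": {
  "moves": [
    {"grip":1,"translation":[0,0,0.004],"angular":[0,0,0]},
    {"grip":1,"translation":[0,0,0.008],"angular":[0,0,0]},
    {"grip":1,"translation":[0,0,0.012],"angular":[0,0,0]},
    {"grip":1,"translation":[0,0,0.014],"angular":[0,0,0]},
    {"grip":1,"translation":[0,0,0.014],"angular":[0,0,0]}
  ]
}}

```text
clock: 35.05
position: [0.6085, -0.2432, 0.1195]
ee_rot: [0.15, 0.678, 0.702, 0.155]
ft_force: [-6.4, 1.5, 5.1]
grip_width: -0.002
```

```bash
python3 - <<'E'
from chk import *
s=ctrl.sense();print(tray(tcp()[0]),M.T@s['ft_force'])
E
```

```text
[ 71.22068387 -27.79828208   8.99325475] [-3.60291973  1.69938427  7.25464408]
```

{"fn": "step_arm", "kwargs": {
  "moves": [
    {"grip":1,"translation":[0,0.005,0.005],"angular":[0,0,0]},
    {"grip":1,"translation":[0,0.005,0.01],"angular":[0,0,0]},
    {"grip":1,"translation":[0,0.005,0.015],"angular":[0,0,0]},
    {"grip":1,"translation":[0,0.005,0.02],"angular":[0,0,0]},
    {"grip":1,"translation":[0,0.005,0.02],"angular":[0,0,0]}
  ]
}}

```text
clock: 35.55
position: [0.6107, -0.243, 0.1181]
ee_rot: [0.15, 0.678, 0.703, 0.155]
ft_force: [-0.5, -0.3, 0.9]
grip_width: 0.0
```

```bash
python3 - <<'E'
from chk import *
s=ctrl.sense();print(tray(tcp()[0]),M.T@s['ft_force'])
E
```

```text
[ 72.56351652 -27.67330176   6.74622868] [-0.03935467 -0.32529904  1.04488438]
```

Snapped. Continue to the floor.

{"fn": "step_arm", "kwargs": {
  "moves": [
    {"grip":1,"translation":[0,0,0.007],"angular":[0,0,0]},
    {"grip":1,"translation":[0,0,0.014],"angular":[0,0,0]},
    {"grip":1,"translation":[0,0,0.021],"angular":[0,0,0]},
    {"grip":1,"translation":[0,0,0.027],"angular":[0,0,0]},
    {"grip":1,"translation":[0,0,0.027],"angular":[0,0,0]}
  ]
}}

```text
clock: 36.05
position: [0.6121, -0.2424, 0.1159]
ee_rot: [0.15, 0.678, 0.703, 0.155]
ft_force: [-1.1, 0.8, 2.6]
grip_width: -0.002
```

```bash
python3 - <<'E'
from chk import *
s=ctrl.sense();print(tray(tcp()[0]),M.T@s['ft_force'])
E
```

```text
[ 72.9363893  -27.08737377   4.12956636] [0.08484337 0.84995525 2.80454509]
```

{"fn": "step_arm", "kwargs": {
  "moves": [
    {"grip":1,"translation":[0,0,0.004],"angular":[0,0,0]},
    {"grip":1,"translation":[0,0,0.006],"angular":[0,0,0]},
    {"grip":1,"translation":[0,0,0.006],"angular":[0,0,0]},
    {"grip":1,"translation":[0,0,0.006],"angular":[0,0,0]},
    {"grip":1,"translation":[0,0,0.006],"angular":[0,0,0]}
  ]
}}

```text
clock: 36.55
position: [0.6125, -0.2424, 0.1159]
ee_rot: [0.15, 0.678, 0.703, 0.156]
ft_force: [-4.7, 3.5, 7.8]
grip_width: -0.002
```

```bash
python3 - <<'E'
from chk import *
s=ctrl.sense();print(tray(tcp()[0]),M.T@s['ft_force'])
E
```

```text
[ 73.37381305 -27.09509526   3.94877109] [-0.85254384  3.61878655  9.0084615 ]
```

Stiff at 3.95 mm, so the right side is on the floor. Now check the left side again.

{"fn": "step_arm", "kwargs": {
  "moves": [
    {"grip":1,"translation":[0,-0.005,-0.1],"angular":[0,0,0]},
    {"grip":1,"translation":[0.1,-0.005,-0.13],"angular":[0,0,0]},
    {"grip":1,"translation":[0.3,-0.005,-0.13],"angular":[0,0,0]},
    {"grip":1,"translation":[0.54,-0.005,-0.1],"angular":[0,0,0]},
    {"grip":1,"translation":[0.54,-0.005,-0.05],"angular":[0,0,0]}
  ]
}}

```text
clock: 37.05
position: [0.608, -0.1849, 0.1193]
ee_rot: [0.149, 0.677, 0.704, 0.156]
ft_force: [0.6, 0.1, 0.3]
grip_width: 0.003
```

{"fn": "step_arm", "kwargs": {
  "moves": [
    {"grip":1,"translation":[0,0,0.01],"angular":[0,0,0]},
    {"grip":1,"translation":[0,0,0.02],"angular":[0,0,0]},
    {"grip":1,"translation":[0,0,0.03],"angular":[0,0,0]},
    {"grip":1,"translation":[0,0,0.037],"angular":[0,0,0]},
    {"grip":1,"translation":[0,0,0.037],"angular":[0,0,0]}
  ]
}}

```text
clock: 37.55
position: [0.609, -0.1895, 0.116]
ee_rot: [0.15, 0.678, 0.702, 0.155]
ft_force: [0.1, 0.1, 0.9]
grip_width: 0.003
```

```bash
python3 - <<'E'
from chk import *
s=ctrl.sense();print(tray(tcp()[0]),M.T@s['ft_force'])
E
```

```text
[71.93519584 25.87643939  4.7490836 ] [0.44019596 0.09967645 0.79142482]
```

{"fn": "step_arm", "kwargs": {
  "moves": [
    {"grip":1,"translation":[0,0,0.004],"angular":[0,0,0]},
    {"grip":1,"translation":[0,0,0.008],"angular":[0,0,0]},
    {"grip":1,"translation":[0,0,0.012],"angular":[0,0,0]},
    {"grip":1,"translation":[0,0,0.016],"angular":[0,0,0]},
    {"grip":1,"translation":[0,0,0.016],"angular":[0,0,0]}
  ]
}}

```text
clock: 38.05
position: [0.6099, -0.1887, 0.1147]
ee_rot: [0.15, 0.678, 0.703, 0.155]
ft_force: [-1.3, 0.4, 2.0]
grip_width: -0.003
```

```bash
python3 - <<'E'
from chk import *
s=ctrl.sense();print(tray(tcp()[0]),M.T@s['ft_force'])
E
```

```text
[72.23161956 26.60545749  3.20212143] [-0.37460341  0.46706714  2.33624529]
```

{"fn": "step_arm", "kwargs": {
  "moves": [
    {"grip":1,"translation":[0,0,-0.2],"angular":[0,0,0]},
    {"grip":1,"translation":[0,0,-0.5],"angular":[0,0,0]},
    {"grip":1,"translation":[0.1,-0.1,-0.8],"angular":[0,0,0]},
    {"grip":1,"translation":[0.2,-0.2,-1],"angular":[0,0,0]},
    {"grip":1,"translation":[0.3,-0.3,-1],"angular":[0,0,0]}
  ]
}}

```text
clock: 38.55
position: [0.5401, -0.1622, 0.1936]
ee_rot: [0.151, 0.678, 0.702, 0.155]
ft_force: [-1.9, -0.0, -1.3]
grip_width: -0.004
```

{"fn": "step_arm", "kwargs": {
  "moves": [
    {"grip":1,"translation":[0.2,-0.2,-0.2],"angular":[0,0,0]},
    {"grip":1,"translation":[0.4,-0.4,-0.4],"angular":[0,0,0]},
    {"grip":1,"translation":[0.6,-0.5,-0.4],"angular":[0,0,0]},
    {"grip":1,"translation":[0.7,-0.5,-0.4],"angular":[0,0,0]},
    {"grip":1,"translation":[0.7,-0.5,-0.4],"angular":[0,0,0]}
  ]
}}

```text
clock: 39.05
position: [0.474, -0.0921, 0.2077]
ee_rot: [0.15, 0.678, 0.703, 0.155]
ft_force: [-1.1, 0.5, -0.3]
grip_width: -0.001
```

```bash
python3 - <<'E'
from chk import *
snap('wrist','wrist24');snap('scene','scene24');s=ctrl.sense();print(tray(tcp()[0]),s['clock'])
a=load('scene24')['img'][150:330,210:370];b=cv2.resize(a,None,fx=3.2,fy=3.2,interpolation=cv2.INTER_CUBIC)
cv2.imwrite('pics/s24.png',b)
E
```

```text
[ -8.58782874 127.00964741 143.13126559] 39.15
```

View pics/wrist24.png

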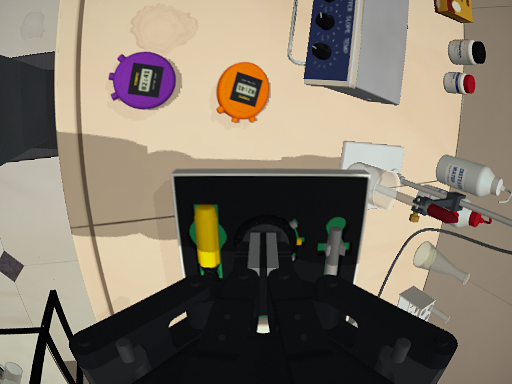

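View pics/s24.png

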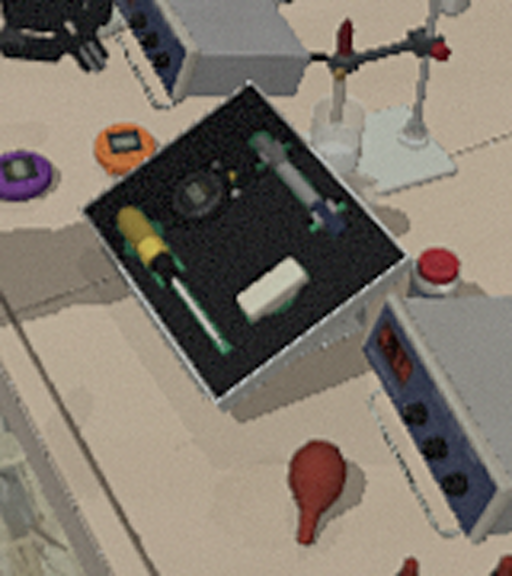

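```bash
python3 - <<'E'
from chk import *
a=load('wrist24')['img'][165:290,165:375];cv2.imwrite('pics/c24.png',cv2.resize(np.clip(a*2.,0,255).astype(np.uint8),None,fx=3.7,fy=3.7,interpolation=cv2.INTER_CUBIC))
E
```

```text
(no output)
```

View pics/c24.png

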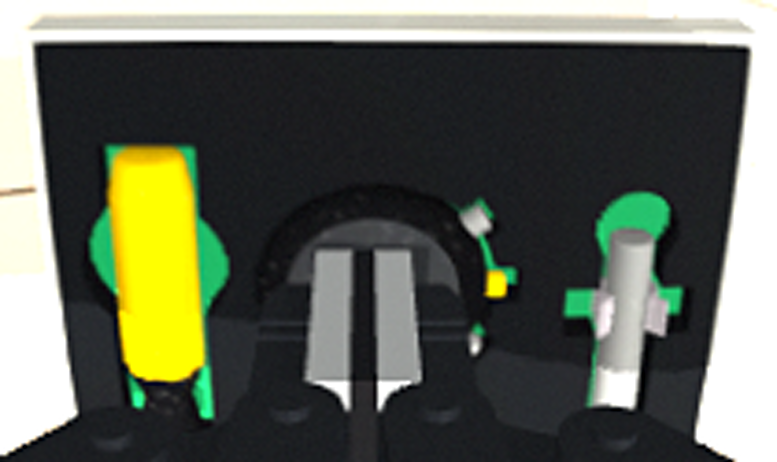

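This view shows the marker between the left clip's lips at (630,310), and the watch flat with its buttons in the notches at (478,217), (497,283) and (475,343). The robot is clear of everything, so I'll hand in.

```bash
python3 - <<'E'
from rig import ctrl
print(ctrl.sign_off())
E
```

```text
the job is handed in; nothing more can be done
None
```

The stopwatch and the marker are both in their places in the tray. I handed the job in at about 39 s; no verdict is reported.

- **Stopwatch:** I set it in its cut-out with the buttons in their notches and pressed it to the floor, peaking at about 22 N. That is a little over the 18 N advised but far below the crush limit. Presses at the centre and on the left side both stopped stiffly at 5.7 mm above the foam, against a nominal 5 mm.
- **Marker:** I laid it on both clips and pressed it just inboard of each one. The force peaked at about 13 N, then fell away as each side snapped in. The final presses stopped at 3.9 mm on the right, and at 3.2 mm on the left with only about 2 N on it. Nominal is 3.5 mm, and the left end is thinner because the marker tapers.
- **Last pictures:** The watch buttons are in their notches and the marker lies between the left clip's lips. In the scene view the bulb looks where it was, and the robot was clear of everything.

**Checks that disagreed or were skipped:**
- The wrist camera and arm readings differed by up to about 1 mm.
- While I lowered the held watch, an early contact read about 39 N. I took it to be the fingertips on the foam, backed off and re-centred.
- I did not press the stopwatch's right, upper or lower side separately.
- I did not measure the bulb's position again.

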